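# Load two cigar tubes into their sprung nests in the gift tray

### The arm

A 6-joint arm with a two-finger parallel gripper is mounted at the origin on the work surface. World frame = base frame: x ahead of the robot, y to its left, z up, the work surface at z = 0. Lengths are in m, angles in rad, forces in N, time in s.
With the tool pointing down it reaches from about 0.225 to 0.875 m from the base axis. Payload 3.4 kg.
Tool frame: the origin (TCP) lies between the finger pads; the fingertips stand 25 mm ahead of it and the grasp point (between the pads) lies 6 mm ahead of it (manip.tips_ahead is the distance from the TCP to the fingertips, in m); z points along the fingers, x is the direction in which the jaws open and shut, and the axes are right-handed (so a half turn about z gives the same grasp; the last joint's range is limited). The gripper opens to 85 mm and grips with 20 to 120 N. Pads are 22 mm wide; open, the fingers measure 114 mm over their backs; the gripper's body (76 mm by 85 mm) begins 54 mm behind the grasp point. The pads swing forward as they close: fully open they stand 13 mm farther back than shut.
Start: joints at [1.228, 0.276, 1.505, -0, 1.361, -0.121], TCP at [0.127, 0.561, 0.256] pointing down, gripper open.
Joint ranges: [-2.89, 2.89], [-0.75, 2.08], [0.22, 2.7], [-1.18, 4.32], [0.11, 2.71], [-2.7, 2.7]. Speed limits (rad/s): [2.57, 2.57, 3.14, 3.14, 3.14, 3.14].

### API

Orientations are given as a unit quaternion [w, x, y, z].
In Python, from rig import manip gives the robot as it stands. The module is installed in compiled form; this text tells all that it offers.
- The arm moves only by the tool send_rows, never from a script. Its argument "plan" is a list of rows, each an object with "linear": the shift along the tool's x, y, z in m, a list of three; "delta_rot": the turn, a rotation vector about the tool's x, y, z in degrees, a list of three; "fingers": the finger opening in m, from 0 to 0.0854. A call has 1 to 12 rows; each row shifts and turns the pose as measured when the row begins, along the tool's axes as they then stand; what a row does not reach is not made up. A row lasts 1/12 s, in which the tool goes at most 41.7 mm and 7.16 degrees, less where a joint would pass 70% of its speed; a pose out of reach is approached as far as the arm can. A call with a gripper value outside its range is refused whole. The fingers move at their own pace and stop on an object; "force" is the grip in N (left out, the last holds). Time passes only in rows, so rows that do not move let the fingers close. It gives the time, the measured TCP pose, the force and the opening at its end, in the units of the state.
- manip.get_state(): the state, without advancing time (a new reading comes with each control period).
- manip.get_image(name): name is "scene" or "top" or "wrist"; returns the picture (400x640x3 uint8, red, green, blue); there is no depth.
- manip.camera_info(name): a dict with "K" (3x3 intrinsics, pixels), "rvec" (rotation vector, rad) and "tvec" (3), from world to camera coordinates, as OpenCV has them. Camera axes: x right, y down, z forward; pixel columns grow to the right and rows downward; lengths in m; the calibration is good to about 2 mm. A picture is of the moment at which its call begins: read the wrist's pose just before it. camera_info takes no time and is no camera call; for the wrist camera it gives the pose at the moment of the call.
- manip.sign_off(): hands the job in, once; it reports no verdict.
Trained networks look in the newest picture that a camera, given by its name, has taken for a name from the list of things; names that differ only in an ending like _2 or _b are one class to them, and where a whole thing is asked for, a point or a joint stands for the part that bears it (a point fixed in the world has none). Each returns a list of dicts, best first, with "p" (0 to 1); they miss things now and then, are a little off and sometimes report something else, mostly with a low value. They report only what shows in the picture. A call takes as long as a camera call. They do not tell look-alikes from the thing itself.
- manip.find_in(thing, camera): "extent" ([left, top, right, bottom] in pixels, round what is visible of it).
- manip.masks_of(thing, camera): "pixels" (400x640 bool, what is visible of it) and "extent" ([left, top, right, bottom] in pixels, round what is visible of it).
The state is a dict: "clock": time; "qpos": joint angles; "qd": joint speeds; "effort": joint torques, N m; "position": TCP position; "ee_rot": TCP orientation; "contact_force": force on the tool from outside, world axes, zero at the start; "moment": the same for the moment, N m; "width": finger opening in m.
Only numpy, scipy, OpenCV 4.12 (cv2) and the standard library are available. Lean on these libraries where they do the work, as an engineer would, in place of code of your own. Each camera call takes 0.05 s, during which the arm holds its last target. There are 200 camera calls.

### The job

Finish the gift tray: take the long straight tube and the torpedo tube from the rack and load each into the empty nest that fits it, foot against the sprung plunger and head fully home under the brass keeper plate, lying snug and let go, like the short tube already in there. The tubes dent, so do not force or ram them against the nests, and leave the short tube, the slim tube, the cutter and the glue pot where they are.

Things in the scene. Friction and masses are not known exactly. Their poses are not given: they have to be found in the camera images.
- tube_long: LONG STRAIGHT TUBE: closed aluminium cigar tube, 180 long, 22 diameter, about 45 g, round domed head (11 radius) at one end, flat capped foot at the other (dark seam ring 45 from the foot, three fine dark rings near it). Starts lying in one slot of the notched rack. Origin on its axis at mid length; +x points along the axis to the head; foot face 90 behind the origin.
- tube_torpedo: TORPEDO TUBE: closed aluminium cigar tube, 160 long, 24 diameter, about 45 g, the last 55 at the head tapering in a straight cone to a blunt 9 diameter tip; flat capped foot. Starts in another slot of the rack. Origin on its axis at mid length; +x points along the axis to the tip; foot face 80 behind the origin.
- tube_long_head (a point): outermost point of the long tube's domed head, on the axis
- tube_long_foot (a point): centre of the long tube's flat foot face
- tube_torpedo_head (a point): tip of the torpedo tube, on the axis
- tube_torpedo_foot (a point): centre of the torpedo tube's flat foot face
- tray: fixed dark wooden gift tray, 272 x 206, floor 6 thick, rim 16 high, with three wooden nest inserts side by side along its y at 62 spacing, in any order. Origin: centre of its underside, +x to the head ends of the nests (away from the robot).
- nest_long: NEST FOR THE LONG TUBE: fixed wooden insert 254 x 58, base 8 thick. Origin: centre of its underside, +x to the head end. Home: tube axis along x, 34 above the origin, foot face at x = -80, head at the wooden stop x = +100. The tube lies in two 45 degree V blocks, x -107..-45 and 45..100, tops level with the axis; between them the flat base is 26 under the axis, room for fingers.
- nest_torpedo: NEST FOR THE TORPEDO: fixed wooden insert of the same size, frame, axis height and foot position (x = -80) as the long one. Rear V block x -107..-45; the front one, x 46..80, narrows and rises to follow the cone; the tip stops at x = +80. Between the blocks the base is 26 under the axis, room for fingers.
- nest_long_keeper (a point): middle of the lower front edge of the brass keeper plate that overhangs the head of the long nest by 12: plate 50 wide, 4 thick, 30 long towards the head end, its underside 12.5 above the axis. A tube comes down past it only while its head is nearer the plunger than this edge: with the foot beyond x = -92 of the nest.
- nest_torpedo_keeper (a point): middle of the lower front edge of the brass keeper plate that overhangs the head of the torpedo nest by 12: plate 50 wide, 4 thick, 30 long towards the head end, its underside 9 above the axis. A tube comes down past it only while its head is nearer the plunger than this edge: with the foot beyond x = -92 of the nest.
- nest_long_pad (a point): centre of the face of the long nest's sprung brass plunger (pad 14 diameter, on the axis, moves along x). Free at x = -76 of the nest; pushes back 26, to x = -102; spring 2.2 N free, 9.5 N fully back. A level tube does not fit between pad and keeper: head raised, foot pushing the pad back, then head down; the spring slides it forward. Housing behind, x -124..-108, 18 above the axis.
- nest_torpedo_pad (a point): centre of the face of the torpedo nest's sprung brass plunger (pad 14 diameter, on the axis, moves along x). Free at x = -76 of the nest; pushes back 26, to x = -102; spring 2.2 N free, 9.5 N fully back. A level tube does not fit between pad and keeper: head raised, foot pushing the pad back, then head down; the spring slides it forward. Housing behind, x -124..-108, 18 above the axis.
- nest_long_head (a point): where the long tube's head point lies when it is home (on the nest's axis, at the stop)
- nest_long_foot (a point): where the long tube's foot centre lies when it is home
- nest_torpedo_head (a point): where the torpedo's tip lies when it is home
- nest_torpedo_foot (a point): where the torpedo's foot centre lies when it is home
- rack: fixed notched wooden rack, two notched rails 14 thick at x = -42 and +42 of its own frame, 36 high, 187 wide; three 45 degree V slots at y = -62, 0, +62, groove bottom 20 above the table; open between the rails. Origin: centre of its underside; the tubes lie along its x with heads to +x, in any order.
- tube_slim: spare slim aluminium tube, 120 long, 16 diameter, in the third slot of the rack; not wanted. Origin at mid length on the axis, +x to the head.
- tube_short: short thick aluminium tube, 130 long, 24 diameter, already home in the third nest of the tray, under its own keeper plate. Origin at mid length on the axis, +x to the head.
- cutter: flat steel two-ring cigar cutter, 96 x 34 x 8, lying between tray and rack near the robot. Origin: centre of its underside, +x along its length.
- glue_pot: white lidded glue pot, 56 diameter, 72 high with its knob, standing between tray and rack. Origin: centre of its underside.
Not all that is in view belongs to the job. Leave any pink look-alike of the tube_long alone. Leave any purple look-alike of the tube_torpedo alone.

How it is judged:
At the end, for the whole second after the job is handed in: Each of the two tubes is home in its own nest: its head point and its foot centre each within 5 mm of the nest's home points (head under the keeper plate, plunger pressing on the foot), at rest and released (distance between tube_torpedo_head and nest_torpedo_head below 0.005 m and distance between tube_torpedo_foot and nest_torpedo_foot below 0.005 m and linear speed of each of tube_torpedo, tube_long below 0.01 m/s and distance between tube_long_head and nest_long_head below 0.005 m and distance between tube_long_foot and nest_long_foot below 0.005 m); the robot touches nothing.
It fails at once if the long tube is pressed against a nest with more than 60 N (contact force between tube_long and nest_torpedo above 60 N or contact force between tube_long and nest_long above 60 N).
It fails at once if the torpedo tube is pressed against a nest with more than 60 N (contact force between tube_torpedo and nest_torpedo above 60 N or contact force between tube_torpedo and nest_long above 60 N).
It fails at once if the short tube already in the tray is shifted by more than 8 mm (distance of tube_short from where it was at the start of the episode above 0.008 m).
It fails at once if the slim tube, the cutter or the glue pot is shifted by more than 20 mm (distance of any of tube_slim, cutter, glue_pot from where it was at the start of the episode above 0.02 m).
It also fails if it takes over 69 s, if anything falls off the work surface, if the arm or the gripper's body presses on something with over 40 N, if the wrist force passes 120 N, or if a joint passes its speed limit or range.

## Working session

There is one attempt and no reset: what is moved stays moved. The work goes in short steps, Python scripts to look and compute and a tool call to move; the robot and the scene stay as the last step left them, time stands still between calls to the robot, and variables do not carry over. Pictures are saved under pics/ and viewed, about 8 in all and at most 12, crops included, and the job is handed in when it is done.

Besides the shell and the picture viewer there is one more tool, called after "Emit:" as name(argument=value, ...), one argument or row to a line, values as JSON. send_rows: Moves the arm, as the interface text tells. Its arguments: {"type":"object","properties":{"plan":{"type":"array","items":{"type":"object","properties":{"linear":{"type":"array","items":{"type":"number"}},"delta_rot":{"type":"array","items":{"type":"number"}},"fingers":{"type":"number"}}}},"force":{"type":"number"}},"required":["plan"]}

```bash
mkdir -p pics; cat > h.py <<'E'
import numpy as np, cv2
from rig import manip
from scipy.spatial.transform import Rotation as R
def cam(n):
    c=manip.camera_info(n); return np.array(c["K"]),cv2.Rodrigues(np.array(c["rvec"]))[0],np.array(c["tvec"]).ravel()
def ray(n,px,z):
    K,Rm,t=cam(n); o=-Rm.T@t; d=Rm.T@np.linalg.inv(K)@np.array([px[0],px[1],1.]); return o+d*(z-o[2])/d[2]
def proj(n,P):
    K,Rm,t=cam(n); q=K@(Rm@np.array(P)+t); return q[:2]/q[2]
def save(n,f,crop=None,s=1):
    im=manip.get_image(n)
    if crop: im=im[crop[1]:crop[3],crop[0]:crop[2]]
    im=cv2.resize(im,None,fx=s,fy=s,interpolation=cv2.INTER_CUBIC); cv2.imwrite("pics/"+f,im[...,::-1]); 
def st():
    s=manip.get_state(); return s
E
python3 - <<'E'
from h import *
save("top","a.png");save("scene","b.png")
s=st();print(s["clock"],s["position"],R.from_quat(np.roll(s["ee_rot"],-1)).as_matrix().round(3))
for n in ["top"]:
    K,Rm,t=cam(n);print(K.round(0),Rm.round(3),(-Rm.T@t).round(3))
for th in ["tube_long","tube_torpedo","tube_slim","tube_short","nest_long","nest_torpedo","tray","rack","cutter","glue_pot","nest_long_keeper","nest_torpedo_keeper","nest_long_pad","nest_torpedo_pad"]:
    print(th,[(np.round(d["extent"]).tolist(),round(d["p"],2)) for d in manip.find_in(th,"top")[:3]])
E
```

```text
0.1 [0.12636737 0.56049387 0.25554233] [[ 0.22   0.975 -0.001]
 [ 0.975 -0.22  -0.002]
 [-0.002 -0.    -1.   ]]
[[369.   0. 314.]
 [  0. 369. 203.]
 [  0.   0.   1.]] [[-0.023 -1.    -0.009]
 [-0.985  0.025 -0.173]
 [ 0.174  0.005 -0.985]] [0.339 0.01  0.915]
tube_long [([210.0, 147.0, 230.0, 217.0], 0.94)]
tube_torpedo [([234.0, 156.0, 251.0, 216.0], 0.92), ([418.0, 260.0, 449.0, 327.0], 0.58)]
tube_slim [([189.0, 156.0, 201.0, 203.0], 0.51), ([416.0, 204.0, 421.0, 217.0], 0.2)]
tube_short [([387.0, 152.0, 405.0, 204.0], 0.88)]
nest_long [([421.0, 131.0, 471.0, 237.0], 0.88)]
nest_torpedo [([397.0, 129.0, 445.0, 231.0], 0.82), ([421.0, 131.0, 467.0, 242.0], 0.32)]
tray [([369.0, 120.0, 468.0, 242.0], 0.62)]
rack [([178.0, 156.0, 262.0, 206.0], 0.81)]
cutter [([312.0, 212.0, 328.0, 249.0], 0.6)]
glue_pot [([310.0, 152.0, 333.0, 174.0], 0.88), ([399.0, 130.0, 444.0, 229.0], 0.38)]
nest_long_keeper []
nest_torpedo_keeper [([400.0, 130.0, 444.0, 232.0], 0.86)]
nest_long_pad [([437.0, 214.0, 447.0, 223.0], 0.52)]
nest_torpedo_pad [([385.0, 152.0, 404.0, 204.0], 0.74), ([414.0, 206.0, 420.0, 215.0], 0.61)]
```

```bash
nproc >/dev/null; ls pics
```

```text
a.png
b.png
```

View pics/a.png

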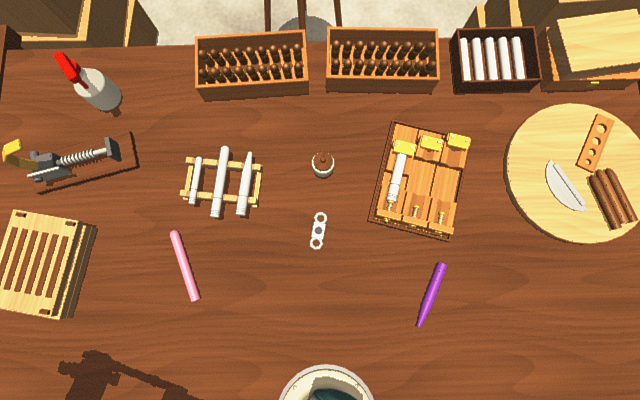

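View pics/b.png

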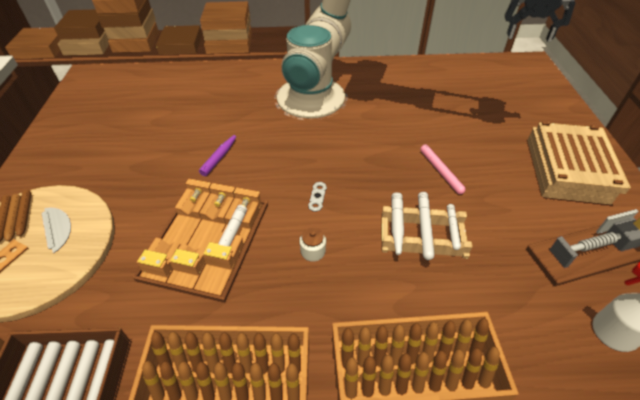

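```bash
python3 - <<'E'
from h import *
print("tcp",st()["position"].round(3) if hasattr(st()["position"],'round') else st()["position"])
K,Rm,t=cam("wrist");print(K.round(0));o=-Rm.T@t
s=st();T=R.from_quat(np.roll(s["ee_rot"],-1)).as_matrix();print("cam in tool",(T.T@(o-np.array(s["position"]))).round(4),"axes in tool",(T.T@Rm.T).round(3).tolist())
for n,px in dict(longfoot=(217,217),longhead=(222,147),torpfoot=(242,215),torphead=(248,153),pad1=(390,206),pad2=(416,211),pad3=(440,216),keep1=(404,152),keep2=(431,148),keep3=(457,146)).items():
    print(n,ray("top",px,0.045).round(3))
E
```

```text
tcp [0.127 0.561 0.256]
[[324.   0. 317.]
 [  0. 324. 195.]
 [  0.   0.   1.]]
cam in tool [ 0.0004 -0.0706 -0.1166] axes in tool [[1.0, 0.0, 0.0], [-0.0, 0.961, 0.277], [0.0, -0.277, 0.961]]
longfoot [0.464 0.248 0.045]
longhead [0.638 0.239 0.045]
torpfoot [0.467 0.188 0.045]
torphead [0.621 0.175 0.045]
pad1 [ 0.48  -0.165  0.045]
pad2 [ 0.467 -0.226  0.045]
pad3 [ 0.453 -0.282  0.045]
keep1 [ 0.613 -0.207  0.045]
keep2 [ 0.622 -0.274  0.045]
keep3 [ 0.625 -0.338  0.045]
```

Emit:
send_rows(
  plan=[
    {"linear":[-0.019,0.036,0.002],"fingers":0.06},
    {"linear":[-0.019,0.036,0.002],"fingers":0.06},
    {"linear":[-0.019,0.036,0.002],"fingers":0.06},
    {"linear":[-0.019,0.036,0.002],"fingers":0.06},
    {"linear":[-0.019,0.036,0.002],"fingers":0.06},
    {"linear":[-0.019,0.036,0.002],"fingers":0.06},
    {"linear":[-0.019,0.036,0.002],"fingers":0.06},
    {"linear":[-0.019,0.036,0.002],"fingers":0.06},
    {"linear":[-0.019,0.036,0.002],"fingers":0.06},
    {"linear":[-0.019,0.036,0.002],"fingers":0.06},
    {"linear":[-0.019,0.036,0.002],"fingers":0.06},
    {"linear":[-0.019,0.036,0.002],"fingers":0.06},
  ],
)

```text
$.plan[0]: bad value
```

Emit:
send_rows(
  plan=[
    {"linear":[-0.019,0.036,0.002],"delta_rot":[0,0,0],"fingers":0.06},
    {"linear":[-0.019,0.036,0.002],"delta_rot":[0,0,0],"fingers":0.06},
    {"linear":[-0.019,0.036,0.002],"delta_rot":[0,0,0],"fingers":0.06},
    {"linear":[-0.019,0.036,0.002],"delta_rot":[0,0,0],"fingers":0.06},
    {"linear":[-0.019,0.036,0.002],"delta_rot":[0,0,0],"fingers":0.06},
    {"linear":[-0.019,0.036,0.002],"delta_rot":[0,0,0],"fingers":0.06},
    {"linear":[-0.019,0.036,0.002],"delta_rot":[0,0,0],"fingers":0.06},
    {"linear":[-0.019,0.036,0.002],"delta_rot":[0,0,0],"fingers":0.06},
    {"linear":[-0.019,0.036,0.002],"delta_rot":[0,0,0],"fingers":0.06},
    {"linear":[-0.019,0.036,0.002],"delta_rot":[0,0,0],"fingers":0.06},
    {"linear":[-0.019,0.036,0.002],"delta_rot":[0,0,0],"fingers":0.06},
    {"linear":[-0.019,0.036,0.002],"delta_rot":[0,0,0],"fingers":0.06},
  ],
)

```text
clock: 1.8
position: [0.5037, 0.244, 0.2313]
ee_rot: [-0.003, 0.776, 0.631, 0.004]
contact_force: [0.3, 1.3, 0.6]
width: 0.06
```

```bash
cat >> h.py <<'E'
from scipy.optimize import minimize
a=np.linspace(0,2*np.pi,40)
def prof(kind):
    if kind=="long": return [(-90,11)]+[(79+11*np.sin(b),11*np.cos(b)) for b in np.linspace(0,np.pi/2,8)]
    if kind=="torpedo": return [(-80,12),(25,12),(80,4.5)]
    if kind=="slim": return [(-60,8),(60,8)]
    if kind=="short": return [(-65,12),(53,12),(65,5)]
def pts(kind,p):  # p: x,y,z mid (m), yaw, pitch(head up)
    x,y,z,yw,pt=p; u=np.array([np.cos(yw)*np.cos(pt),np.sin(yw)*np.cos(pt),np.sin(pt)]); v=np.array([-np.sin(yw),np.cos(yw),0]); w=np.cross(u,v)
    return np.vstack([np.array([x,y,z])+s/1e3*u+r/1e3*(np.cos(a)[:,None]*v+np.sin(a)[:,None]*w) for s,r in prof(kind)])
def sil(c,kind,p,S=8):
    K,Rm,t=c; q=(K@(Rm@pts(kind,p).T+t[:,None])); q=(q[:2]/q[2]).T
    m=np.zeros((400,640),np.uint8); h=cv2.convexHull(np.round(q*16).astype(np.int32)); cv2.fillConvexPoly(m,h,255,cv2.LINE_AA,4); return m/255.
def fit(n,kind,mask,x,y,z,yw,pt=0,free_pt=False,c=None):
    c=c or cam(n); m=mask.astype(float); sc=np.array([.005,.005,.03,.03])
    def P(d): d=d*sc; return (x+d[0],y+d[1],z,yw+d[2],pt+(d[3] if free_pt else 0))
    f=lambda d:np.abs(sil(c,kind,P(np.r_[d,0] if len(d)<4 else d))-m).sum()/m.sum()
    k=4 if free_pt else 3; best=None
    for s in (1.,.3):
        x0=best.x if best else np.zeros(k)
        best=minimize(f,x0,method="Nelder-Mead",options=dict(initial_simplex=np.vstack([x0,x0+s*2*np.eye(k)]),xatol=.005,fatol=1e-5,maxiter=400))
    return np.array(P(np.r_[best.x,0] if k<4 else best.x)),best.fun
E
python3 - <<'E'
from h import *
c=cam("wrist");save("wrist","c.png")
for th,k,z,x,y in [("tube_long","long",.0356,.551,.243),("tube_torpedo","torpedo",.037,.544,.182),("tube_slim","slim",.0313,.55,.3)]:
    r=manip.masks_of(th,"wrist")
    for d in r[:2]:
        m=d["pixels"];print(th,d["p"],np.round(d["extent"]),m.sum())
    if r:
        p,e=fit("wrist",k,r[0]["pixels"],x,y,z,-.06,c=c);print(" fit",p.round(4),round(e,3))
        if k=="torpedo":
            p,e=fit("wrist",k,r[0]["pixels"],x,y,z-.001,-.06,free_pt=True,c=c);print(" fit",p.round(4),round(e,3))
E
```

```text
tube_long 0.94 [363.   0. 426.  86.] 2285
tube_long 0.82 [306. 134. 339. 302.] 3665
 fit [ 0.8677  0.043   0.0356 -0.78    0.    ] 1.0
tube_torpedo 0.83 [242. 151. 281. 298.] 3118
 fit [ 0.5486  0.1832  0.037  -0.1243  0.    ] 0.102
 fit [ 0.5489  0.1827  0.036  -0.1401 -0.1026] 0.076
tube_slim 0.84 [377. 158. 392. 260.] 1425
tube_slim 0.23 [309. 134. 338. 300.] 3415
 fit [ 0.5605  0.3061  0.0313 -0.139   0.    ] 0.378
```

View pics/c.png

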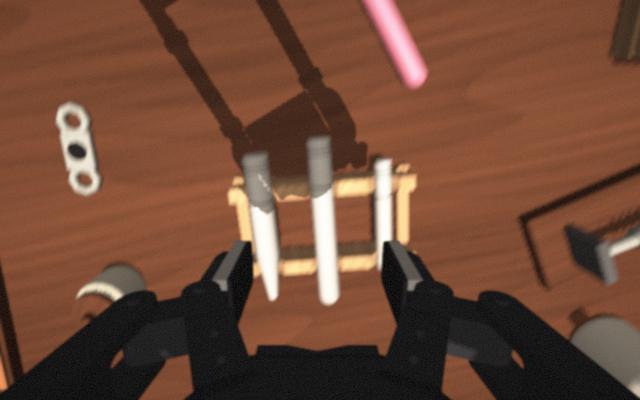

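```bash
cat > m.py <<'E'
from h import *
c=cam("wrist");manip.get_image("wrist")
r=[d for d in manip.masks_of("tube_long","wrist") if d["extent"][1]>100]
p,e=fit("wrist","long",r[0]["pixels"],.553,.244,.0356,-.06,c=c);print("long",p.round(4),round(e,3))
r=manip.masks_of("tube_torpedo","wrist")
for pt in (0,-.03,-.06,-.09):
    p,e=fit("wrist","torpedo",r[0]["pixels"],.5486,.183,.0365,-.12,pt,c=c);print("torp",p.round(4),round(e,3))
for px in [(240,188),(410,184),(255,268),(402,260)]: print("rail",ray("wrist",px,.036).round(3))
E
python3 m.py
```

```text
long [ 0.5557  0.2445  0.0356 -0.1283  0.    ] 0.061Traceback (most recent call last):
  File "m.py", line 7, in <module>
    p,e=fit("wrist","torpedo",r[0]["pixels"],.5486,.183,.0365,-.12,pt,c=c);print("torp",p.round(4),round(e,3))
                              ~^^^
IndexError: list index out of range
```

```bash
python3 - <<'E'
from h import *
for px in [(262,189),(352,186),(298,267),(357,262)]: print("rail",ray("wrist",px,.036).round(3))
manip.get_image("wrist")
for i in range(2):
    r=manip.masks_of("tube_torpedo","wrist")
    if r: break
    manip.get_image("wrist")
c=cam("wrist")
for pt in (0,-.03,-.06):
    p,e=fit("wrist","torpedo",r[0]["pixels"],.5486,.183,.0365,-.12,pt,c=c);print("torp",p.round(4),round(e,3))
s=st();print(s["position"],R.from_quat(np.roll(s["ee_rot"],-1)).as_matrix().round(4).tolist())
E
```

```text
rail [0.503 0.193 0.036]
rail [0.518 0.281 0.036]
rail [0.595 0.209 0.036]
rail [0.602 0.272 0.036]
torp [ 0.5488  0.1833  0.0365 -0.1258  0.    ] 0.091
torp [ 0.5489  0.1834  0.0365 -0.129  -0.03  ] 0.084
torp [ 0.5488  0.1835  0.0365 -0.1345 -0.06  ] 0.077
[0.50125077 0.24663102 0.23146468] [[0.2019, 0.9794, 0.0016], [0.9793, -0.2019, 0.0105], [0.0106, -0.0005, -0.9999]]
```

Emit:
send_rows(
  plan=[
    {"linear":[-0.039,0.01,-0.001],"delta_rot":[0,0,0],"fingers":0.06},
    {"linear":[-0.039,0.01,-0.001],"delta_rot":[0,0,0],"fingers":0.06},
    {"linear":[-0.039,0.01,-0.001],"delta_rot":[0,0,0],"fingers":0.06},
    {"linear":[-0.039,0.01,-0.001],"delta_rot":[0,0,0],"fingers":0.06},
    {"linear":[-0.039,0.01,-0.001],"delta_rot":[0,0,0],"fingers":0.06},
    {"linear":[-0.039,0.01,-0.001],"delta_rot":[0,0,0],"fingers":0.06},
    {"linear":[-0.039,0.01,-0.001],"delta_rot":[0,0,0],"fingers":0.06},
    {"linear":[-0.039,0.01,-0.001],"delta_rot":[0,0,0],"fingers":0.06},
    {"linear":[-0.039,0.01,-0.001],"delta_rot":[0,0,0],"fingers":0.06},
    {"linear":[-0.039,0.01,-0.001],"delta_rot":[0,0,0],"fingers":0.06},
    {"linear":[-0.039,0.01,-0.001],"delta_rot":[0,0,0],"fingers":0.06},
    {"linear":[-0.039,0.01,-0.001],"delta_rot":[0,0,0],"fingers":0.06},
  ],
)

```text
clock: 3.25
position: [0.5297, -0.2315, 0.2411]
ee_rot: [-0.003, 0.762, 0.648, 0.009]
contact_force: [1.2, 1.1, -0.1]
width: 0.0602
```

```bash
python3 - <<'E'
from h import *
manip.get_image("wrist");c=cam("wrist");im=manip.get_image("wrist");c2=cam("wrist")
cv2.imwrite("pics/raw_tray.png",im[...,::-1]);np.savez("tray_cam.npz",K=c2[0],R=c2[1],t=c2[2])
cv2.imwrite("pics/d.png",cv2.resize(im[40:360,100:540],None,fx=1.8,fy=1.8,interpolation=cv2.INTER_CUBIC)[...,::-1])
s=st();print(s["clock"],s["position"],R.from_quat(np.roll(s["ee_rot"],-1)).as_matrix().round(4).tolist(),np.abs(c[2]-c2[2]).max())
for th in ["tube_short","nest_long","nest_torpedo","nest_long_keeper","nest_torpedo_keeper","nest_long_pad","nest_torpedo_pad","nest_long_head","nest_torpedo_head","tray"]:
    print(th,[(np.round(d["extent"]).tolist(),round(d["p"],2)) for d in manip.find_in(th,"wrist")[:3]])
r=manip.masks_of("tube_short","wrist")
if r: 
    p,e=fit("wrist","short",r[0]["pixels"],.54,-.185,.04,-.22,c=c2);print(p.round(4),e)
E
```

```text
3.35 [ 0.5306419  -0.2360541   0.24073471] [[0.1665, 0.986, 0.0121], [0.986, -0.1666, 0.0119], [0.0137, 0.0099, -0.9999]] 0.006428614594376519
tube_short [([351.0, 122.0, 391.0, 241.0], 0.57)]
nest_long [([216.0, 50.0, 289.0, 303.0], 0.76)]
nest_torpedo [([275.0, 61.0, 353.0, 292.0], 0.65), ([307.0, 84.0, 323.0, 123.0], 0.41)]
nest_long_keeper [([216.0, 47.0, 290.0, 300.0], 0.63)]
nest_torpedo_keeper [([272.0, 58.0, 356.0, 292.0], 0.83)]
nest_long_pad [([243.0, 80.0, 260.0, 114.0], 0.58)]
nest_torpedo_pad [([311.0, 86.0, 323.0, 122.0], 0.88)]
nest_long_head [([218.0, 47.0, 293.0, 302.0], 0.73)]
nest_torpedo_head [([274.0, 62.0, 355.0, 290.0], 0.58)]
tray [([211.0, 42.0, 427.0, 305.0], 0.97)]
[ 0.5557 -0.1829  0.04   -0.2799  0.    ] 0.15351716134023943
```

View pics/d.png

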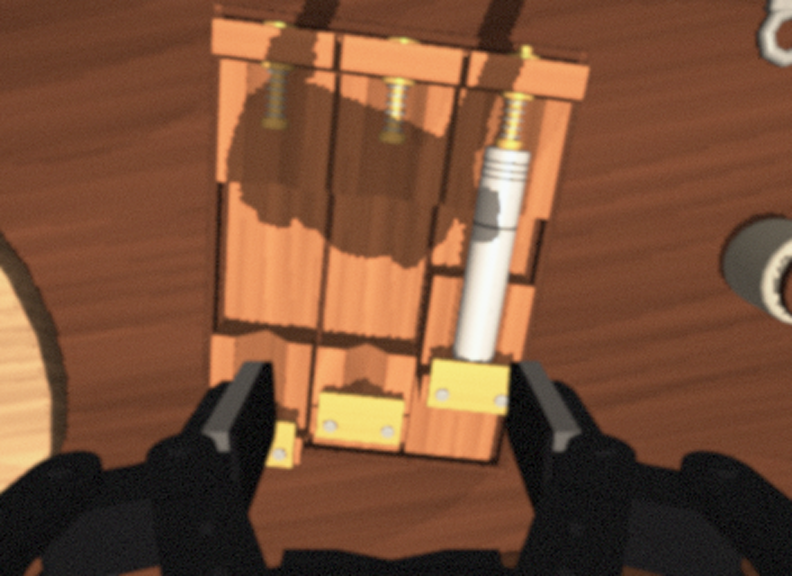

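```bash
cat >> h.py <<'E'
def toolR(yaw,pitch=0):
    # tool y along tube direction (yaw, head-up pitch), z down-ish
    yv=np.array([np.cos(yaw)*np.cos(pitch),np.sin(yaw)*np.cos(pitch),np.sin(pitch)]); xv=np.array([-np.sin(yaw),np.cos(yaw),0]); return np.column_stack([xv,yv,np.cross(xv,yv)])
def go(pos,yaw,pitch=0):
    s=st();T=R.from_quat(np.roll(s["ee_rot"],-1)).as_matrix();d=np.array(pos)-np.array(s["position"])
    l=T.T@d; r=np.degrees(R.from_matrix(T.T@toolR(yaw,pitch)).as_rotvec())
    print("clock",round(s["clock"],2),"pos",np.round(s["position"],4),"F",np.round(s["contact_force"],1),"w",s["width"],"| shift mm",(l*1e3).round(1),"rot",r.round(2),"min rows",round(max(np.linalg.norm(l)/.0417,np.linalg.norm(r)/7.16),1))
E
python3 -c "
from h import *
go([.565,-.245,.241],-.2)"
```

```text
clock 3.9 pos [ 0.5298 -0.23    0.2408] F [-0.1 -0.3  0.1] w 0.059802020055852466 | shift mm [-9.1 37.2 -0.1] rot [ 0.42 -1.02  2.16] min rows 0.9
```

Emit:
send_rows(
  plan=[
    {"linear":[-0.005,0.018,0],"delta_rot":[0.2,-0.5,1.1],"fingers":0.06},
    {"linear":[-0.004,0.019,0],"delta_rot":[0.2,-0.5,1.1],"fingers":0.06},
    {"linear":[0,0,0],"delta_rot":[0,0,0],"fingers":0.06},
    {"linear":[0,0,0],"delta_rot":[0,0,0],"fingers":0.06},
  ],
)

```text
clock: 4.23
position: [0.5649, -0.2437, 0.2414]
ee_rot: [-0.0, 0.774, 0.633, -0.0]
contact_force: [-0.3, 0.4, -0.3]
width: 0.0597
```

```bash
python3 - <<'E'
from h import *
go([.565,-.245,.241],-.2)
c1=cam("wrist");im=manip.get_image("wrist");c2=cam("wrist");print(np.abs(c1[2]-c2[2]).max())
cv2.imwrite("pics/raw_tray.png",im[...,::-1]);np.savez("tray_cam.npz",K=c1[0],R=c1[1],t=c1[2])
cv2.imwrite("pics/e.png",cv2.resize(im[0:270,190:450],None,fx=2.2,fy=2.2,interpolation=cv2.INTER_CUBIC)[...,::-1])
E
```

```text
clock 4.23 pos [ 0.5649 -0.2437  0.2414] F [-0.3  0.4 -0.3] w 0.05974600278888167 | shift mm [-1.2  0.4  0.4] rot [-0.04  0.01 -0.01] min rows 0.0
0.00046383562827467806
```

View pics/e.png

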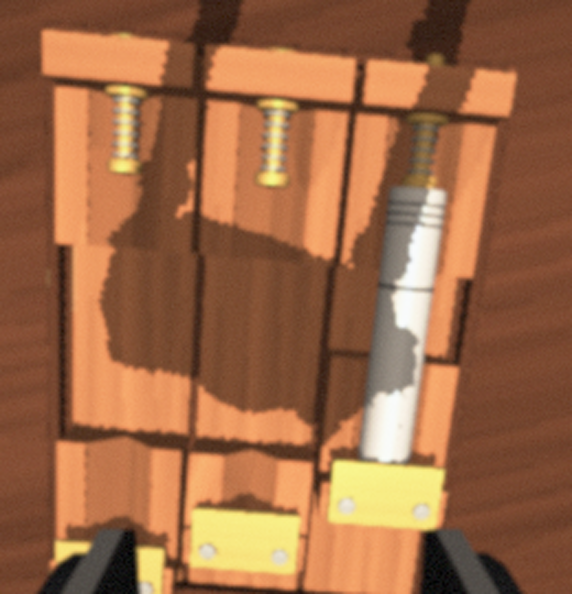

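```bash
cat > trayfit.py <<'E'
from h import *
from scipy.optimize import least_squares
f=np.load("tray_cam.npz");C=(f["K"],f["R"],f["t"])
D=[(-124,-91,58,44,30),(-124,91,58,515,72),(-108,-91,58,42,75),(-108,91,58,512,117),(-76,-62,40,122,170),(-76,0,40,271,184),
(68,-25,49,192,508),(68,25,49,302,516),(98,-25,53,190,567),(98,25,53,296,575),(88,-87,52.5,55,542),(88,-37,52.5,165,549),(45,-91,40,57,438),(45,-33,40,182,450),(-45,-91,40,55,243)]
D=np.array(D,float);W=D[:,:3]/1e3;px=D[:,3:]/2.2+[190,0]
def res(p):
    c,s=np.cos(p[2]),np.sin(p[2]);X=np.column_stack([p[0]+c*W[:,0]-s*W[:,1],p[1]+s*W[:,0]+c*W[:,1],W[:,2]])
    q=(C[0]@(C[1]@X.T+C[2][:,None]));return ((q[:2]/q[2]).T-px).ravel()
r=least_squares(res,[.54,-.25,-.2],loss="soft_l1")
print(r.x.round(4));print(res(r.x).reshape(-1,2).round(1).tolist())
E
python3 trayfit.py
```

```text
[ 0.553  -0.2505 -0.2814]
[[-1.7, -0.7], [1.5, -0.1], [-0.5, -0.0], [-0.4, -0.0], [1.2, 1.4], [0.3, 0.8], [0.7, -1.0], [-0.7, -0.9], [-0.3, 0.5], [-0.4, 0.4], [1.2, -1.7], [-0.0, -1.2], [-0.2, 1.8], [-0.4, 0.7], [0.3, 0.1]]
```

```bash
python3 -c "
from h import *
go([.549,.1833,.14],-.129,-.028)"
```

```text
clock 4.28 pos [ 0.5649 -0.2438  0.2413] F [ 0.2  0.8 -0.5] w 0.05966656742055231 | shift mm [ 415.4 -100.6  101.3] rot [ 1.6  -0.04 -4.09] min rows 10.5
```

Emit:
send_rows(
  plan=[
    {"linear":[0.038,-0.009,0.008],"delta_rot":[0,0,0],"fingers":0.05},
    {"linear":[0.038,-0.009,0.008],"delta_rot":[0,0,0],"fingers":0.05},
    {"linear":[0.038,-0.009,0.008],"delta_rot":[0,0,0],"fingers":0.05},
    {"linear":[0.038,-0.009,0.008],"delta_rot":[0,0,0],"fingers":0.05},
    {"linear":[0.038,-0.009,0.008],"delta_rot":[0,0,0],"fingers":0.05},
    {"linear":[0.038,-0.009,0.008],"delta_rot":[0,0,0],"fingers":0.05},
    {"linear":[0.038,-0.009,0.008],"delta_rot":[0,0,0],"fingers":0.05},
    {"linear":[0.038,-0.009,0.008],"delta_rot":[0,0,0],"fingers":0.05},
    {"linear":[0.038,-0.009,0.008],"delta_rot":[0,0,0],"fingers":0.05},
    {"linear":[0.038,-0.009,0.008],"delta_rot":[0,0,0],"fingers":0.05},
    {"linear":[0.025,-0.009,0.008],"delta_rot":[0.8,0,-2],"fingers":0.05},
    {"linear":[0,0,0.008],"delta_rot":[0.8,0,-2],"fingers":0.05},
  ],
)

```text
clock: 5.28
position: [0.5385, 0.1861, 0.1426]
ee_rot: [-0.01, 0.753, 0.658, -0.009]
contact_force: [-0.0, -0.1, -0.0]
width: 0.0501
```

```bash
python3 - <<'E'
from h import *
go([.549,.1833,.1],-.129,-.028)
c=cam("wrist");save("wrist","f.png")
r=manip.masks_of("tube_torpedo","wrist")
for d in r[:2]: print(np.round(d["extent"]),d["p"]); 
go([.549,.1833,.1],-.129,-.028)
for d in r[:1]: print(fit("wrist","torpedo",d["pixels"],.549,.1833,.036,-.13,-.028,c=c))
E
```

```text
clock 5.28 pos [0.5385 0.1861 0.1426] F [-0.  -0.1 -0. ] w 0.05005882688648576 | shift mm [-1.4 11.9 42.3] rot [ 0.08  0.04 -0.35] min rows 1.1
[295. 109. 333. 315.] 0.93
clock 5.38 pos [0.5387 0.1824 0.1415] F [-0.2 -0.5 -0.1] w 0.04996394722094283 | shift mm [ 2.5 11.2 41.2] rot [-0.01  0.25 -0.54] min rows 1.0
(array([ 0.5491698 ,  0.18299129,  0.036     , -0.12781561, -0.028     ]), np.float64(0.08450084895637745))
```

Emit:
send_rows(
  plan=[
    {"linear":[0.002,0.006,0.015],"delta_rot":[0,0.1,-0.3],"fingers":0.05},
    {"linear":[0,0.006,0.02],"delta_rot":[0,0.1,-0.2],"fingers":0.05},
    {"linear":[0,0,0.02],"delta_rot":[0,0,0],"fingers":0.05},
    {"linear":[0,0,0.012],"delta_rot":[0,0,0],"fingers":0.05},
    {"linear":[0,0,0],"delta_rot":[0,0,0],"fingers":0.05},
  ],
)

```text
clock: 5.8
position: [0.55, 0.1782, 0.0763]
ee_rot: [-0.007, 0.754, 0.657, -0.007]
contact_force: [-0.1, -0.1, -0.5]
width: 0.05
```

```bash
python3 -c "
from h import *
go([.5492,.1832,.042],-.128,-.028)"
```

```text
clock 5.8 pos [0.55   0.1782 0.0763] F [-0.1 -0.1 -0.5] w 0.0499996096308914 | shift mm [ 4.9 -0.7 34.4] rot [ 0.41  0.08 -0.49] min rows 0.8
```

Emit:
send_rows(
  plan=[
    {"linear":[0.005,-0.001,0.004],"delta_rot":[0.4,0,-0.5],"fingers":0.05},
    {"linear":[0,0,0.012],"delta_rot":[0,0,0],"fingers":0.05},
    {"linear":[0,0,0.012],"delta_rot":[0,0,0],"fingers":0.05},
    {"linear":[0,0,0.005],"delta_rot":[0,0,0],"fingers":0.05},
    {"linear":[0,0,0],"delta_rot":[0,0,0],"fingers":0.05},
  ],
)

```text
clock: 6.22
position: [0.5512, 0.1808, 0.0472]
ee_rot: [-0.008, 0.753, 0.658, -0.007]
contact_force: [-0.0, 0.8, -0.3]
width: 0.05
```

```bash
python3 -c "
from h import *
go([.5492,.1832,.042],-.128,-.028)"
```

```text
clock 6.22 pos [0.5512 0.1808 0.0472] F [-0.   0.8 -0.3] w 0.05004262993844551 | shift mm [ 2.1 -2.2  5.3] rot [ 0.36 -0.02 -0.31] min rows 0.1
```

Emit:
send_rows(
  plan=[
    {"linear":[0.002,-0.002,0.005],"delta_rot":[0.4,0,-0.3],"fingers":0.05},
    {"linear":[0,0,0],"delta_rot":[0,0,0],"fingers":0.035},
    {"linear":[0,0,0],"delta_rot":[0,0,0],"fingers":0.015},
    {"linear":[0,0,0],"delta_rot":[0,0,0],"fingers":0.015},
    {"linear":[0,0,0],"delta_rot":[0,0,0],"fingers":0.015},
    {"linear":[0,0,0],"delta_rot":[0,0,0],"fingers":0.015},
  ],
  force=40,
)

```text
clock: 6.72
position: [0.5511, 0.183, 0.0454]
ee_rot: [-0.01, 0.751, 0.66, -0.008]
contact_force: [0.9, -0.4, -0.6]
width: 0.0227
```

```bash
python3 -c "
from h import *
go([.5492,.1832,.042],-.128,-.028)"
```

```text
clock 6.72 pos [0.5511 0.183  0.0454] F [ 0.9 -0.4 -0.6] w 0.02268667183792238 | shift mm [-0.1 -1.9  3.4] rot [ 0.2  -0.08 -0.  ] min rows 0.1
```

Emit:
send_rows(
  plan=[
    {"linear":[0,0,-0.015],"delta_rot":[0,0,0],"fingers":0.015},
    {"linear":[0,0,-0.025],"delta_rot":[0,0,0],"fingers":0.015},
    {"linear":[0,0,-0.03],"delta_rot":[0,0,0],"fingers":0.015},
    {"linear":[0,0,-0.03],"delta_rot":[0,0,0],"fingers":0.015},
    {"linear":[-0.02,0,-0.02],"delta_rot":[1.5,0,1],"fingers":0.015},
    {"linear":[-0.038,0,-0.01],"delta_rot":[1.5,0,1],"fingers":0.015},
    {"linear":[-0.038,0,0],"delta_rot":[1.5,0,1],"fingers":0.015},
    {"linear":[-0.038,0,0],"delta_rot":[1.5,0,1],"fingers":0.015},
    {"linear":[-0.038,0,0],"delta_rot":[1.5,0,1],"fingers":0.015},
    {"linear":[-0.038,0,0],"delta_rot":[1.5,0,1],"fingers":0.015},
  ],
)

```text
clock: 7.55
position: [0.5188, -0.0219, 0.1831]
ee_rot: [-0.07, 0.778, 0.621, -0.057]
contact_force: [1.1, -0.8, -0.6]
width: 0.0229
```

```bash
cat >> h.py <<'E'
TR=np.array([.553,-.2505]);TY=-.2814
U=np.array([np.cos(TY),np.sin(TY),0]);V=np.array([-np.sin(TY),np.cos(TY),0])
# off: tube origin in tool (y,z), dp: tube pitch minus tool pitch
NE=dict(torpedo=dict(ny=0,L=80,off=(-.0019,.0094),dp=-.003),long=dict(ny=-62,L=90,off=(0,.009),dp=0))
def pose(k,fx,fz,th,dy=0):
    n=NE[k];th=np.radians(th);N=np.r_[TR,.040]+(n["ny"]+dy)/1e3*V
    O=N+(fx+n["L"]*np.cos(th))/1e3*U+np.array([0,0,(fz+n["L"]*np.sin(th))/1e3])
    pt=th-n["dp"];T=toolR(TY,pt);return O-T@np.array([0,*n["off"]]),TY,pt
def gt(k,fx,fz,th,dy=0): go(*pose(k,fx,fz,th,dy)); where(k)
def where(k):
    n=NE[k];s=st();T=R.from_quat(np.roll(s["ee_rot"],-1)).as_matrix();O=np.array(s["position"])+T@np.array([0,*n["off"]])
    pt=np.arcsin(T[2,1])+n["dp"];a=T[:,1]*1;a[2]=np.sin(pt);a/=np.linalg.norm(a);N=np.r_[TR,.040]+n["ny"]/1e3*V
    for nm,P in(("foot",O-a*n["L"]/1e3),("head",O+a*n["L"]/1e3)): d=(P-N)*1e3;print("  ",nm,"nest xyz",np.round([d@U,d@V,d[2]],1),end="")
    print(" pitch",np.degrees(pt).round(2))
E
python3 -c "
from h import *
gt('torpedo',-66,60,12)"
```

```text
clock 7.55 pos [ 0.5188 -0.0219  0.1831] F [ 1.1 -0.8 -0.6] w 0.02293515592290327 | shift mm [-216.   104.9   39. ] rot [-22.54   0.05   3.35] min rows 5.8
   foot nest xyz [-178.4  205.4  148.8]   head nest xyz [-21.4 214.5 119.5] pitch -10.55
```

Emit:
send_rows(
  plan=[
    {"linear":[-0.03,0.014,0],"delta_rot":[-3.5,0,0.5],"fingers":0.015},
    {"linear":[-0.031,0.014,0],"delta_rot":[-3.5,0,0.5],"fingers":0.015},
    {"linear":[-0.031,0.014,0],"delta_rot":[-3.5,0,0.5],"fingers":0.015},
    {"linear":[-0.031,0.014,0.005],"delta_rot":[-3.5,0,0.5],"fingers":0.015},
    {"linear":[-0.031,0.014,0.005],"delta_rot":[-3.5,0,0.5],"fingers":0.015},
    {"linear":[-0.031,0.014,0.005],"delta_rot":[-3.5,0,0.5],"fingers":0.015},
    {"linear":[-0.025,0.014,0.005],"delta_rot":[-1.5,0,0.3],"fingers":0.015},
    {"linear":[0,0,0],"delta_rot":[0,0,0],"fingers":0.015},
  ],
)

```text
clock: 8.22
position: [0.5641, -0.2683, 0.1662]
ee_rot: [0.096, 0.797, 0.593, 0.069]
contact_force: [-0.0, 0.4, -0.5]
width: 0.0226
```

```bash
python3 -c "
from h import *
gt('torpedo',-66,30,12)"
```

```text
clock 8.22 pos [ 0.5641 -0.2683  0.1662] F [-0.   0.4 -0.5] w 0.022643962156234876 | shift mm [ 14.3 -19.9  67.1] rot [ 1.37  0.37 -0.51] min rows 1.7
   foot nest xyz [-61.8 -13.4  98.1]   head nest xyz [ 93.8 -14.8 135.1] pitch 13.37
```

Emit:
send_rows(
  plan=[
    {"linear":[0.007,-0.01,0.02],"delta_rot":[0.7,0.2,-0.3],"fingers":0.015},
    {"linear":[0.007,-0.01,0.025],"delta_rot":[0.7,0.2,-0.3],"fingers":0.015},
    {"linear":[0,0,0.022],"delta_rot":[0,0,0],"fingers":0.015},
    {"linear":[0,0,0],"delta_rot":[0,0,0],"fingers":0.015},
  ],
)

```text
clock: 8.55
position: [0.5642, -0.2562, 0.0968]
ee_rot: [0.086, 0.796, 0.596, 0.065]
contact_force: [-0.5, 1.0, -0.5]
width: 0.0224
```

```bash
python3 - <<'E'
from h import *
gt('torpedo',-66,4,12)
c=cam("wrist");im=manip.get_image("wrist")
# overlay predicted tube from tool pose
n=NE['torpedo'];s=st();T=R.from_quat(np.roll(s["ee_rot"],-1)).as_matrix();O=np.array(s["position"])+T@np.array([0,*n["off"]])
m=sil(c,"torpedo",(*O,np.arctan2(T[1,1],T[0,1]),np.arcsin(T[2,1])+n["dp"]))
cs,_=cv2.findContours((m>.5).astype(np.uint8),cv2.RETR_EXTERNAL,cv2.CHAIN_APPROX_NONE)
for P in [(-76,0,40),(-76,-62,40)]:
    X=np.r_[TR,0]+P[0]/1e3*U+P[1]/1e3*V+[0,0,P[2]/1e3];q=c[0]@(c[1]@X+c[2]);cv2.circle(im,tuple(int(v) for v in np.round(q[:2]/q[2])),2,(0,255,0),-1)
cv2.drawContours(im,cs,-1,(255,0,0),1)
cv2.imwrite("pics/g.png",cv2.resize(im[0:330,120:520],None,fx=1.8,fy=1.8,interpolation=cv2.INTER_CUBIC)[...,::-1])
E
```

```text
clock 8.55 pos [ 0.5642 -0.2562  0.0968] F [-0.5  1.  -0.5] w 0.022401129835267573 | shift mm [ 2.3 -5.9 25.9] rot [ 0.19  0.04 -0.24] min rows 0.6
   foot nest xyz [-65.7  -2.   30.3]   head nest xyz [90.7 -2.7 64.1] pitch 12.19
```

View pics/g.png

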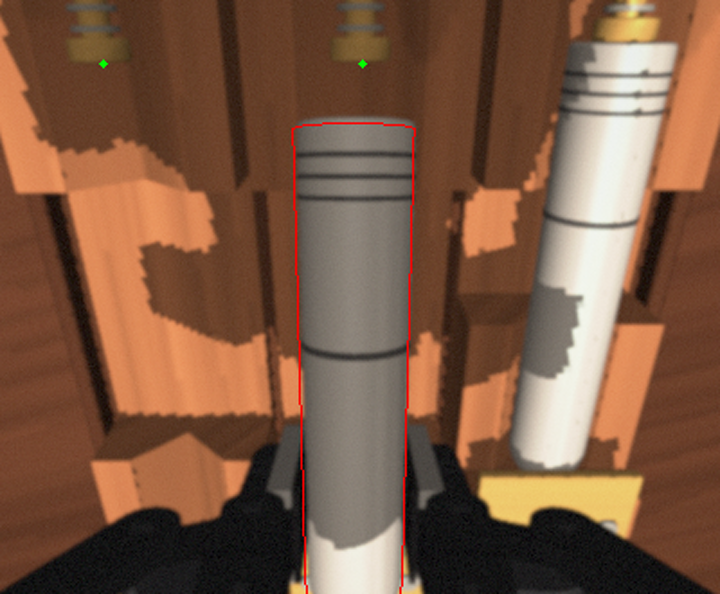

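Emit:
send_rows(
  plan=[
    {"linear":[0.002,-0.003,0.012],"delta_rot":[0.2,0,-0.2],"fingers":0.015},
    {"linear":[0,-0.003,0.01],"delta_rot":[0,0,0],"fingers":0.015},
    {"linear":[0,0,0.002],"delta_rot":[0,0,0],"fingers":0.015},
    {"linear":[0,0,0],"delta_rot":[0,0,0],"fingers":0.015},
  ],
)

```text
clock: 8.93
position: [0.5669, -0.2537, 0.0762]
ee_rot: [0.088, 0.794, 0.598, 0.065]
contact_force: [1.1, 0.0, -0.2]
width: 0.0226
```

```bash
sed -i 's/off=(-.0019,.0094)/off=(-.003,.0094)/' h.py; python3 - <<'E'
from h import *
gt('torpedo',-98,2,12)
E
```

```text
clock 8.93 pos [ 0.5669 -0.2537  0.0762] F [ 1.1  0.  -0.2] w 0.022571061874185123 | shift mm [ -0.8 -34.    0.4] rot [0.4 0.1 0.1] min rows 0.8
   foot nest xyz [-64.7   0.7   9.2]   head nest xyz [91.5  0.9 43.6] pitch 12.4
```

Emit:
send_rows(
  plan=[
    {"linear":[0,-0.003,0.006],"delta_rot":[0.2,0,0],"fingers":0.015},
    {"linear":[0,-0.006,0],"delta_rot":[0,0,0],"fingers":0.015},
    {"linear":[0,-0.006,-0.001],"delta_rot":[0,0,0],"fingers":0.015},
    {"linear":[0,-0.006,-0.001],"delta_rot":[0,0,0],"fingers":0.015},
    {"linear":[0,0,0],"delta_rot":[0,0,0],"fingers":0.015},
  ],
)

```text
clock: 9.35
position: [0.5506, -0.2493, 0.0711]
ee_rot: [0.092, 0.794, 0.598, 0.066]
contact_force: [3.8, 0.2, -0.1]
width: 0.0229
```

```bash
python3 - <<'E'
from h import *
gt('torpedo',-97,2,12)
E
```

```text
clock 9.35 pos [ 0.5506 -0.2493  0.0711] F [ 3.8  0.2 -0.1] w 0.022885027154042586 | shift mm [ -0.5 -15.4  -0.8] rot [0.82 0.22 0.11] min rows 0.4
   foot nest xyz [-81.5   0.3   3.5]   head nest xyz [74.5  0.6 39.1] pitch 12.82
```

Emit:
send_rows(
  plan=[
    {"linear":[0,-0.006,0],"delta_rot":[0.4,0,0],"fingers":0.015},
    {"linear":[0,-0.006,0],"delta_rot":[0.4,0,0],"fingers":0.015},
    {"linear":[0,-0.005,-0.001],"delta_rot":[0,0,0],"fingers":0.015},
    {"linear":[0,0,0],"delta_rot":[0,0,0],"fingers":0.015},
  ],
)

```text
clock: 9.68
position: [0.5417, -0.2484, 0.0737]
ee_rot: [0.096, 0.795, 0.595, 0.067]
contact_force: [5.6, -0.4, -1.4]
width: 0.0232
```

```bash
python3 - <<'E'
from h import *
gt('torpedo',-97,2,12)
gt('torpedo',-97,2,6)
E
```

```text
clock 9.68 pos [ 0.5417 -0.2484  0.0737] F [ 5.6 -0.4 -1.4] w 0.023229179241740915 | shift mm [ 1.1 -7.4  3.6] rot [ 1.27  0.44 -0.16] min rows 0.2
   foot nest xyz [-90.   -0.9   5.5]   head nest xyz [65.7 -1.4 42.2] pitch 13.27
clock 9.68 pos [ 0.5417 -0.2484  0.0737] F [ 5.6 -0.4 -1.4] w 0.023229179241740915 | shift mm [ 1.2 -7.1 12.3] rot [ 7.27  0.43 -0.18] min rows 1.0
   foot nest xyz [-90.   -0.9   5.5]   head nest xyz [65.7 -1.4 42.2] pitch 13.27
```

Emit:
send_rows(
  plan=[
    {"linear":[0.001,-0.006,0.003],"delta_rot":[1.5,0.3,0],"fingers":0.015},
    {"linear":[0,-0.005,0.004],"delta_rot":[2,0,0],"fingers":0.015},
    {"linear":[0,-0.003,0.004],"delta_rot":[2,0,0],"fingers":0.015},
    {"linear":[0,-0.002,0.002],"delta_rot":[1.5,0,0],"fingers":0.015},
  ],
)

```text
clock: 10.02
position: [0.5402, -0.2495, 0.065]
ee_rot: [0.058, 0.8, 0.596, 0.039]
contact_force: [7.9, 0.6, -0.2]
width: 0.0228
```

```bash
python3 - <<'E'
from h import *
gt('torpedo',-97,1.5,3)
E
```

```text
clock 10.02 pos [ 0.5402 -0.2495  0.065 ] F [ 7.9  0.6 -0.2] w 0.022833733947579732 | shift mm [ 2.6 -3.4  9.3] rot [ 4.84  0.42 -0.53] min rows 0.7
   foot nest xyz [-93.5  -1.9   4.3]   head nest xyz [65.  -3.3 26.1] pitch 7.84
```

Emit:
send_rows(
  plan=[
    {"linear":[0.001,-0.004,0.003],"delta_rot":[1.5,0.3,-0.2],"fingers":0.015},
    {"linear":[0.001,-0.003,0.004],"delta_rot":[2,0,-0.2],"fingers":0.015},
    {"linear":[0.001,-0.003,0.003],"delta_rot":[2,0,-0.2],"fingers":0.015},
    {"linear":[0,-0.001,0],"delta_rot":[0,0,0],"fingers":0.015},
  ],
)

```text
clock: 10.35
position: [0.5426, -0.2492, 0.0587]
ee_rot: [0.028, 0.799, 0.6, 0.017]
contact_force: [1.9, 0.1, -4.8]
width: 0.0228
```

```bash
python3 - <<'E'
from h import *
gt('torpedo',-97,1.5,0)
E
```

```text
clock 10.35 pos [ 0.5426 -0.2492  0.0587] F [ 1.9  0.1 -4.8] w 0.02280720091681551 | shift mm [ 1.7 -4.1  7.5] rot [ 3.58  0.37 -0.07] min rows 0.5
   foot nest xyz [-92.6  -1.6   4.1]   head nest xyz [67.1 -1.7 14.1] pitch 3.58
```

```bash
cat > look.py <<'E'
import sys
from h import *
k=sys.argv[1]
c=cam("wrist");im=manip.get_image("wrist")
n=NE[k];s=st();T=R.from_quat(np.roll(s["ee_rot"],-1)).as_matrix();O=np.array(s["position"])+T@np.array([0,*n["off"]])
m=sil(c,k,(*O,np.arctan2(T[1,1],T[0,1]),np.arcsin(T[2,1])+n["dp"]))
cs,_=cv2.findContours((m>.5).astype(np.uint8),cv2.RETR_EXTERNAL,cv2.CHAIN_APPROX_NONE)
cv2.drawContours(im,cs,-1,(255,0,0),1)
cv2.imwrite("pics/"+sys.argv[2],cv2.resize(im[0:330,120:520],None,fx=1.8,fy=1.8,interpolation=cv2.INTER_CUBIC)[...,::-1])
where(k);print(s["contact_force"],s["moment"])
E
python3 look.py torpedo i.png
```

```text
foot nest xyz [-92.8  -1.6   4. ]   head nest xyz [66.9 -1.8 14.2] pitch 3.66
[ 4.51309386  0.26020128 -2.45489621] [ 0.00998397 -0.73850357 -0.00347355]
```

View pics/i.png

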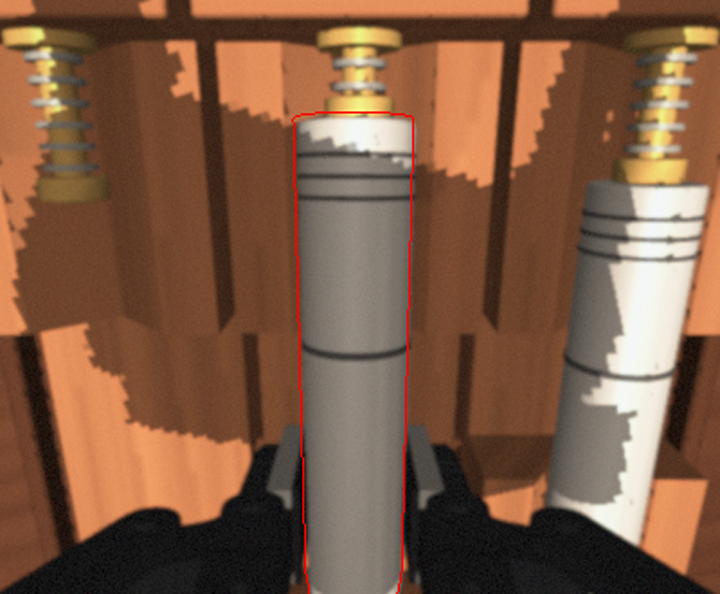

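Emit:
send_rows(
  plan=[
    {"linear":[0.001,-0.006,-0.002],"delta_rot":[0,0.2,0],"fingers":0.015},
    {"linear":[0.001,-0.006,0],"delta_rot":[0,0.2,0],"fingers":0.015},
    {"linear":[0,-0.005,0],"delta_rot":[0,0,0],"fingers":0.015},
  ],
)

```text
clock: 10.65
position: [0.5349, -0.2473, 0.0623]
ee_rot: [0.038, 0.799, 0.6, 0.026]
contact_force: [9.3, -0.1, -1.7]
width: 0.023
```

```bash
python3 - <<'E'
from h import *
gt('torpedo',-97,1.5,0)
E
```

```text
clock 10.65 pos [ 0.5349 -0.2473  0.0623] F [ 9.3 -0.1 -1.7] w 0.02300995540241475 | shift mm [ 2.   3.2 11.7] rot [ 5.03  0.25 -0.1 ] min rows 0.7
   foot nest xyz [-100.1   -1.8    5.6]   head nest xyz [59.3 -2.1 19.6] pitch 5.03
```

Emit:
send_rows(
  plan=[
    {"linear":[0.001,-0.002,0.004],"delta_rot":[2,0.2,0],"fingers":0.015},
    {"linear":[0.001,-0.002,0.004],"delta_rot":[2,0,0],"fingers":0.015},
    {"linear":[0,-0.002,0.003],"delta_rot":[2,0,0],"fingers":0.015},
  ],
)

```text
clock: 10.9
position: [0.5378, -0.2484, 0.0555]
ee_rot: [0.006, 0.801, 0.599, 0.001]
contact_force: [7.7, 0.5, -1.8]
width: 0.0224
```

```bash
python3 - <<'E'
from h import *
gt('torpedo',-97,1.5,0)
E
```

```text
clock 10.9 pos [ 0.5378 -0.2484  0.0555] F [ 7.7  0.5 -1.8] w 0.022380983956404584 | shift mm [2.2 1.1 4.6] rot [ 0.49  0.31 -0.3 ] min rows 0.1
   foot nest xyz [-98.1  -1.8   5.4]   head nest xyz [61.9 -2.6  6.8] pitch 0.49
```

Emit:
send_rows(
  plan=[
    {"linear":[0.001,-0.002,0.002],"delta_rot":[0.4,0.2,-0.2],"fingers":0.015},
    {"linear":[0.001,-0.002,0.002],"delta_rot":[0.4,0.1,-0.1],"fingers":0.015},
    {"linear":[0,-0.002,0.001],"delta_rot":[0,0,0],"fingers":0.015},
  ],
)

```text
clock: 11.15
position: [0.5427, -0.2495, 0.0539]
ee_rot: [0.01, 0.8, 0.6, 0.005]
contact_force: [7.1, 1.6, 1.7]
width: 0.0232
```

```bash
python3 - <<'E'
from h import *
gt('torpedo',-97,0,0)
E
```

```text
clock 11.15 pos [ 0.5427 -0.2495  0.0539] F [7.1 1.6 1.7] w 0.023170770141504156 | shift mm [ 1.9 -4.   4.4] rot [ 1.13  0.2  -0.12] min rows 0.2
   foot nest xyz [-92.9  -1.8   2.8]   head nest xyz [67.1 -2.1  6. ] pitch 1.13
```

Emit:
send_rows(
  plan=[
    {"linear":[0.001,-0.005,0.003],"delta_rot":[1,0.2,0],"fingers":0.015},
    {"linear":[0.001,-0.004,0.003],"delta_rot":[1,0,0],"fingers":0.015},
    {"linear":[0,-0.003,0.002],"delta_rot":[0.5,0,0],"fingers":0.015},
  ],
)

```text
clock: 11.4
position: [0.5405, -0.2492, 0.0509]
ee_rot: [0.003, 0.8, 0.6, -0.0]
contact_force: [8.2, -0.2, 2.1]
width: 0.0226
```

```bash
python3 - <<'E'
from h import *
gt('torpedo',-97,0,0)
E
```

```text
clock 11.4 pos [ 0.5405 -0.2492  0.0509] F [ 8.2 -0.2  2.1] w 0.02261071742795424 | shift mm [ 2.2 -1.7  1.4] rot [ 0.12  0.27 -0.2 ] min rows 0.1
   foot nest xyz [-95.3  -2.    1.3]   head nest xyz [64.7 -2.6  1.6] pitch 0.12
```

Emit:
send_rows(
  plan=[
    {"linear":[0,0,0.001],"delta_rot":[0,0,0],"fingers":0.015},
    {"linear":[0,0.001,0],"delta_rot":[0,0,0],"fingers":0.015},
    {"linear":[0,0.001,0],"delta_rot":[0,0,0],"fingers":0.015},
  ],
)

```text
clock: 11.65
position: [0.5476, -0.2518, 0.0531]
ee_rot: [0.01, 0.801, 0.598, 0.004]
contact_force: [2.3, -1.5, -6.5]
width: 0.0227
```

```bash
python3 - <<'E'
from h import *
gt('torpedo',-81,0,0)
E
```

```text
clock 11.65 pos [ 0.5476 -0.2518  0.0531] F [ 2.3 -1.5 -6.5] w 0.022729665379357854 | shift mm [2.8 6.7 3.8] rot [ 1.09  0.32 -0.37] min rows 0.2
   foot nest xyz [-87.6  -2.2   2.1]   head nest xyz [72.4 -3.3  5.1] pitch 1.09
```

Emit:
send_rows(
  plan=[
    {"linear":[0.001,0.001,0.003],"delta_rot":[1,0.2,-0.2],"fingers":0.015},
    {"linear":[0.001,0.002,0.002],"delta_rot":[0.8,0,0],"fingers":0.015},
    {"linear":[0,0.002,0.001],"delta_rot":[0.4,0,0],"fingers":0.015},
  ],
)

```text
clock: 11.9
position: [0.5538, -0.2522, 0.049]
ee_rot: [-0.005, 0.8, 0.6, -0.005]
contact_force: [0.5, 3.8, 5.5]
width: 0.0229
```

```bash
python3 - <<'E'
from h import *
gt('torpedo',-81,0,0)
E
```

```text
clock 11.9 pos [ 0.5538 -0.2522  0.049 ] F [0.5 3.8 5.5] w 0.022910659531674517 | shift mm [ 1.4  0.8 -0.4] rot [-0.96  0.18 -0.14] min rows 0.1
   foot nest xyz [-81.9  -1.2   1. ]   head nest xyz [78.1 -1.6 -1.7] pitch -0.96
```

Emit:
send_rows(
  plan=[
    {"linear":[0,0,0],"delta_rot":[-0.5,0,0],"fingers":0.015},
    {"linear":[0,0,0],"delta_rot":[0,0,0],"fingers":0.026},
    {"linear":[0,0,0],"delta_rot":[0,0,0],"fingers":0.038},
    {"linear":[0,0,0],"delta_rot":[0,0,0],"fingers":0.038},
    {"linear":[0,0,0],"delta_rot":[0,0,0],"fingers":0.038},
  ],
)

```text
clock: 12.32
position: [0.5485, -0.2499, 0.0464]
ee_rot: [-0.007, 0.8, 0.601, -0.006]
contact_force: [-0.3, 0.2, -0.7]
width: 0.038
```

Emit:
send_rows(
  plan=[
    {"linear":[0,0,-0.01],"delta_rot":[0,0,0],"fingers":0.038},
    {"linear":[0,0,-0.02],"delta_rot":[0,0,0],"fingers":0.038},
    {"linear":[0,0,-0.03],"delta_rot":[0,0,0],"fingers":0.04},
    {"linear":[0,0,-0.04],"delta_rot":[0,0,0],"fingers":0.05},
    {"linear":[0,0,-0.04],"delta_rot":[0,0,0],"fingers":0.05},
    {"linear":[0,0.015,-0.03],"delta_rot":[0,0,0],"fingers":0.05},
    {"linear":[0,0.015,-0.01],"delta_rot":[0,0,0],"fingers":0.05},
    {"linear":[0,0,0],"delta_rot":[0,0,0],"fingers":0.05},
  ],
)

```text
clock: 12.98
position: [0.5752, -0.257, 0.2342]
ee_rot: [-0.014, 0.8, 0.6, -0.01]
contact_force: [-0.2, -0.2, -0.4]
width: 0.0499
```

```bash
python3 - <<'E'
from h import *
go([.556,.2445,.12],-.128)
im=manip.get_image("wrist");c=cam("wrist")
cv2.imwrite("pics/j.png",cv2.resize(im[0:270,190:450],None,fx=2.2,fy=2.2,interpolation=cv2.INTER_CUBIC)[...,::-1])
for d in manip.masks_of("tube_torpedo","wrist")[:1]:
    p,e=fit("wrist","torpedo",d["pixels"],.553,-.2505,.040,TY,c=c);q=p[:2]-TR;print(d["p"],p.round(4),e,"nest mm",(q@U[:2]*1e3).round(1),(q@V[:2]*1e3).round(1))
E
```

```text
clock 12.98 pos [ 0.5752 -0.257   0.2342] F [-0.2 -0.2 -0.4] w 0.04994306152688814 | shift mm [ 476.  -154.9  119.9] rot [-1.93 -0.2  -8.92] min rows 12.3
0.82 [ 0.5513 -0.2513  0.04   -0.2787  0.    ] 0.10567205815294654 nest mm -1.4 -1.3
```

View pics/j.png

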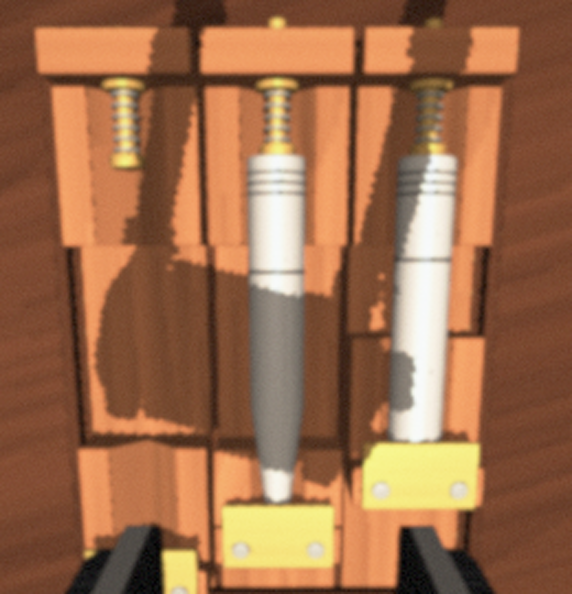

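Emit:
send_rows(
  plan=[
    {"linear":[0.039,-0.012,0.003],"delta_rot":[0,0,-0.5],"fingers":0.05},
    {"linear":[0.039,-0.012,0.003],"delta_rot":[0,0,-0.5],"fingers":0.05},
    {"linear":[0.039,-0.012,0.004],"delta_rot":[0,0,-0.5],"fingers":0.05},
    {"linear":[0.039,-0.012,0.004],"delta_rot":[0,0,-0.5],"fingers":0.05},
    {"linear":[0.039,-0.012,0.004],"delta_rot":[0,0,-0.5],"fingers":0.05},
    {"linear":[0.039,-0.012,0.004],"delta_rot":[0,0,-0.5],"fingers":0.05},
    {"linear":[0.039,-0.011,0.004],"delta_rot":[0,0,-1],"fingers":0.05},
    {"linear":[0.039,-0.011,0.004],"delta_rot":[0,0,-1],"fingers":0.05},
    {"linear":[0.039,-0.011,0.008],"delta_rot":[-0.4,0,-1],"fingers":0.05},
    {"linear":[0.039,-0.011,0.008],"delta_rot":[-0.5,0,-1],"fingers":0.05},
    {"linear":[0.039,-0.011,0.008],"delta_rot":[-0.5,0,-1],"fingers":0.05},
    {"linear":[0.039,-0.011,0.008],"delta_rot":[-0.5,0,-1],"fingers":0.05},
  ],
)

```text
clock: 14.08
position: [0.5141, 0.2282, 0.1548]
ee_rot: [-0.021, 0.754, 0.657, -0.02]
contact_force: [0.8, -0.0, -0.3]
width: 0.05
```

```bash
sed -i 's/^TR=.*/TR=np.array([.553,-.2505])+np.array([-.0017,-.0010]);TY=-.2814/' h.py; python3 -c "
from h import *
go([.5557,.2445,.09],-.128)"
```

```text
clock 14.08 pos [0.5141 0.2282 0.1548] F [ 0.8 -0.  -0.3] w 0.05000425387741492 | shift mm [22.  42.7 62.3] rot [-3.36  0.14 -0.54] min rows 1.9
```

Emit:
send_rows(
  plan=[
    {"linear":[0.011,0.02,0.008],"delta_rot":[-1.7,0,-0.3],"fingers":0.05},
    {"linear":[0.011,0.02,0.008],"delta_rot":[-1.7,0,-0.2],"fingers":0.05},
    {"linear":[0,0.003,0.015],"delta_rot":[0,0,0],"fingers":0.05},
    {"linear":[0,0,0],"delta_rot":[0,0,0],"fingers":0.05},
  ],
)

```text
clock: 14.42
position: [0.5447, 0.2514, 0.1114]
ee_rot: [-0.004, 0.747, 0.665, -0.01]
contact_force: [-1.3, -0.3, -0.6]
width: 0.05
```

```bash
python3 - <<'E'
from h import *
c=cam("wrist");manip.get_image("wrist")
r=manip.masks_of("tube_long","wrist")
for d in r[:3]: print(np.round(d["extent"]),d["p"])
p,e=fit("wrist","long",max(r[:3],key=lambda d:d["pixels"].sum())["pixels"],.5557,.2445,.0356,-.128,c=c);print(p.round(4),e)
go([.5557,.2445,.043],-.128)
E
```

```text
[454.   0. 498.  28.] 0.72
[291.  88. 328. 351.] 0.71
[ 0.5557  0.2446  0.0356 -0.1317  0.    ] 0.07869289777812705
clock 14.52 pos [0.5462 0.2514 0.1141] F [ 0.3  0.1 -0.4] w 0.049796251645652906 | shift mm [-5.3 11.4 71. ] rot [-0.89  0.39  0.65] min rows 1.7
```

Emit:
send_rows(
  plan=[
    {"linear":[-0.005,0.011,0.005],"delta_rot":[-0.9,0.4,0.6],"fingers":0.05},
    {"linear":[0,0,0.015],"delta_rot":[0,0,0],"fingers":0.05},
    {"linear":[0,0,0.015],"delta_rot":[0,0,0],"fingers":0.05},
    {"linear":[0,0,0],"delta_rot":[0,0,0],"fingers":0.05},
  ],
)

```text
clock: 14.85
position: [0.5549, 0.242, 0.0805]
ee_rot: [0.0, 0.752, 0.66, 0.0]
contact_force: [-0.8, 0.2, 1.3]
width: 0.0501
```

```bash
python3 -c "
from h import *
go([.5557,.2445,.043],-.13)"
```

```text
clock 14.85 pos [0.5549 0.242  0.0805] F [-0.8  0.2  1.3] w 0.050095391907503686 | shift mm [ 2.6  0.4 37.5] rot [ 0.03  0.01 -0.03] min rows 0.9
```

Emit:
send_rows(
  plan=[
    {"linear":[0.003,0,0.012],"delta_rot":[0,0,0],"fingers":0.05},
    {"linear":[0,0,0.014],"delta_rot":[0,0,0],"fingers":0.05},
    {"linear":[0,0,0.012],"delta_rot":[0,0,0],"fingers":0.05},
    {"linear":[0,0,0.002],"delta_rot":[0,0,0],"fingers":0.05},
  ],
)

```text
clock: 15.18
position: [0.556, 0.2437, 0.0422]
ee_rot: [0.001, 0.753, 0.658, 0.002]
contact_force: [-0.6, 0.4, -0.1]
width: 0.0502
```

```bash
python3 -c "
from h import *
go([.5557,.2445,.043],-.13)"
```

```text
clock 15.18 pos [0.556  0.2437 0.0422] F [-0.6  0.4 -0.1] w 0.05022278643228679 | shift mm [ 0.7 -0.4 -0.8] rot [ 0.24 -0.1  -0.22] min rows 0.0
```

Emit:
send_rows(
  plan=[
    {"linear":[0.001,0,0],"delta_rot":[0.2,0,-0.2],"fingers":0.035},
    {"linear":[0,0,0],"delta_rot":[0,0,0],"fingers":0.02},
    {"linear":[0,0,0],"delta_rot":[0,0,0],"fingers":0.013},
    {"linear":[0,0,0],"delta_rot":[0,0,0],"fingers":0.013},
    {"linear":[0,0,0],"delta_rot":[0,0,0],"fingers":0.013},
    {"linear":[0,0,0],"delta_rot":[0,0,0],"fingers":0.013},
  ],
  force=45,
)

```text
clock: 15.68
position: [0.5571, 0.2449, 0.0449]
ee_rot: [0.0, 0.752, 0.659, 0.002]
contact_force: [0.9, -0.8, -1.1]
width: 0.0208
```

```bash
python3 -c "
from h import *
go([.5557,.2446,.0356],-.13)"
```

```text
clock 15.68 pos [0.5571 0.2449 0.0449] F [ 0.9 -0.8 -1.1] w 0.020776800630585776 | shift mm [-0.5 -1.4  9.3] rot [ 0.18 -0.17 -0.03] min rows 0.2
```

Emit:
send_rows(
  plan=[
    {"linear":[0,0,-0.015],"delta_rot":[0,0,0],"fingers":0.013},
    {"linear":[0,0,-0.025],"delta_rot":[0,0,0],"fingers":0.013},
    {"linear":[0,0,-0.035],"delta_rot":[0,0,0],"fingers":0.013},
    {"linear":[0,0,-0.035],"delta_rot":[0,0,0],"fingers":0.013},
    {"linear":[-0.02,0,-0.025],"delta_rot":[-1,0,1],"fingers":0.013},
    {"linear":[-0.038,0.003,-0.01],"delta_rot":[-1,0,1],"fingers":0.013},
    {"linear":[-0.039,0.005,0],"delta_rot":[-1,0,1],"fingers":0.013},
    {"linear":[-0.039,0.005,0],"delta_rot":[-1,0,1],"fingers":0.013},
    {"linear":[-0.039,0.005,0],"delta_rot":[-1,0,1],"fingers":0.013},
    {"linear":[-0.039,0.008,0],"delta_rot":[-1,0,1],"fingers":0.013},
    {"linear":[-0.039,0.008,0],"delta_rot":[-1,0,1],"fingers":0.013},
    {"linear":[-0.039,0.008,0],"delta_rot":[-1,0,0.5],"fingers":0.013},
  ],
)

```text
clock: 16.68
position: [0.5432, -0.0524, 0.2027]
ee_rot: [0.057, 0.788, 0.61, 0.056]
contact_force: [0.1, 0.9, 0.1]
width: 0.0209
```

```bash
sed -i 's/off=(0,.009),dp=0)/off=(-.0024,.0093),dp=-.003)/' h.py; python3 -c "
from h import *
gt('long',-66,60,12)"
```

```text
clock 16.68 pos [ 0.5432 -0.0524  0.2027] F [0.1 0.9 0.1] w 0.02090149224629702 | shift mm [-254.7   66.1   81.4] rot [-3.08 -1.31  1.44] min rows 6.6
   foot nest xyz [-152.8  248.8  139.1]   head nest xyz [ 24.9 253.5 167.1] pitch 8.94
```

Emit:
send_rows(
  plan=[
    {"linear":[-0.038,0.01,0],"delta_rot":[-0.4,-0.2,0.2],"fingers":0.013},
    {"linear":[-0.038,0.01,0],"delta_rot":[-0.4,-0.2,0.2],"fingers":0.013},
    {"linear":[-0.038,0.01,0],"delta_rot":[-0.4,-0.2,0.2],"fingers":0.013},
    {"linear":[-0.038,0.01,0.005],"delta_rot":[-0.4,-0.2,0.2],"fingers":0.013},
    {"linear":[-0.038,0.01,0.01],"delta_rot":[-0.4,-0.2,0.2],"fingers":0.013},
    {"linear":[-0.038,0.01,0.01],"delta_rot":[-0.4,-0.2,0.2],"fingers":0.013},
    {"linear":[-0.02,0.005,0.015],"delta_rot":[-0.4,0,0.2],"fingers":0.013},
    {"linear":[0,0,0.01],"delta_rot":[0,0,0],"fingers":0.013},
    {"linear":[0,0,0],"delta_rot":[0,0,0],"fingers":0.013},
  ],
)

```text
clock: 17.43
position: [0.5457, -0.3321, 0.1676]
ee_rot: [0.091, 0.797, 0.593, 0.064]
contact_force: [-0.3, 0.5, -1.3]
width: 0.0206
```

```bash
python3 -c "
from h import *
gt('long',-66,30,12)"
```

```text
clock 17.43 pos [ 0.5457 -0.3321  0.1676] F [-0.3  0.5 -1.3] w 0.02062682208689578 | shift mm [ 17.4 -10.2  68.6] rot [ 0.56  0.43 -0.52] min rows 1.7
   foot nest xyz [-71.1 -16.2  98.4]   head nest xyz [104.6 -17.9 137.6] pitch 12.56
```

Emit:
send_rows(
  plan=[
    {"linear":[0.009,-0.005,0.02],"delta_rot":[0.3,0.2,-0.3],"fingers":0.013},
    {"linear":[0.009,-0.005,0.024],"delta_rot":[0.3,0.2,-0.3],"fingers":0.013},
    {"linear":[0,0,0.022],"delta_rot":[0,0,0],"fingers":0.013},
    {"linear":[0,0,0],"delta_rot":[0,0,0],"fingers":0.013},
  ],
)

```text
clock: 17.77
position: [0.5561, -0.3132, 0.1019]
ee_rot: [0.085, 0.794, 0.599, 0.064]
contact_force: [-0.9, 1.6, -1.5]
width: 0.0208
```

```bash
python3 look.py long k.png; python3 -c "
from h import *
gt('long',-66,4,12)"
```

```text
foot nest xyz [-66.    3.7  35.2]   head nest xyz [109.9   4.3  73.2] pitch 12.2
[-0.71446424  0.51773035 -0.01873073] [-0.00345926  0.13684936 -0.03631889]
clock 17.82 pos [ 0.5566 -0.3134  0.1038] F [-0.7  0.5 -0. ] w 0.020908286102535586 | shift mm [-4.  -6.6 30.8] rot [0.2  0.02 0.17] min rows 0.8
   foot nest xyz [-66.    3.7  35.2]   head nest xyz [109.9   4.3  73.2] pitch 12.2
```

View pics/k.png

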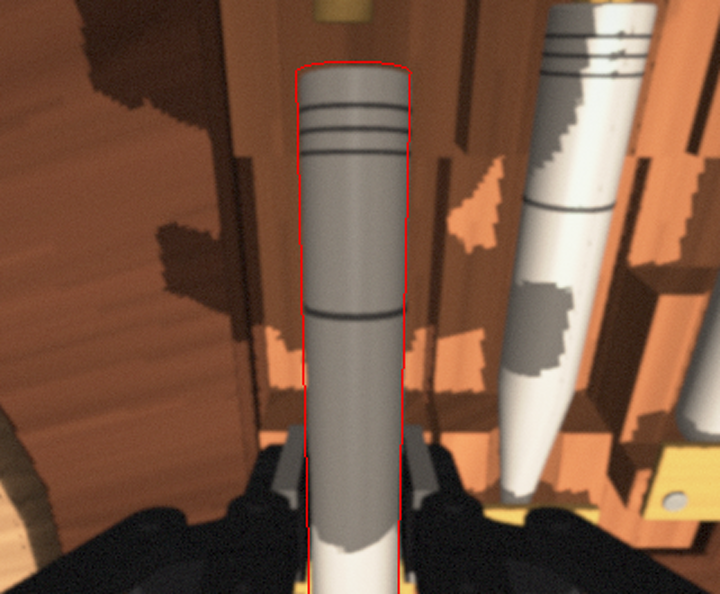

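Emit:
send_rows(
  plan=[
    {"linear":[-0.004,-0.003,0.012],"delta_rot":[0.2,0,0.2],"fingers":0.013},
    {"linear":[0,-0.003,0.012],"delta_rot":[0,0,0],"fingers":0.013},
    {"linear":[0,0,0.004],"delta_rot":[0,0,0],"fingers":0.013},
    {"linear":[0,0,0.001],"delta_rot":[0,0,0],"fingers":0.013},
  ],
)

```text
clock: 18.15
position: [0.5586, -0.317, 0.0786]
ee_rot: [0.089, 0.794, 0.598, 0.065]
contact_force: [0.1, -0.5, -0.7]
width: 0.0207
```

```bash
sed -i 's/off=(-.0024,/off=(-.0016,/' h.py;  python3 -c "
from h import *
gt('long',-98,2,12)"
```

```text
clock 18.15 pos [ 0.5586 -0.317   0.0786] F [ 0.1 -0.5 -0.7] w 0.0206537569429404 | shift mm [ -1.  -36.5   0.5] rot [0.45 0.15 0.18] min rows 0.9
   foot nest xyz [-62.2   0.8   9.7]   head nest xyz [113.5   1.4  48.6] pitch 12.45
```

Emit:
send_rows(
  plan=[
    {"linear":[-0.001,-0.005,0.006],"delta_rot":[0.2,0.1,0.1],"fingers":0.013},
    {"linear":[0,-0.007,0.001],"delta_rot":[0.2,0,0],"fingers":0.013},
    {"linear":[0,-0.007,0],"delta_rot":[0,0,0],"fingers":0.013},
    {"linear":[0,-0.007,-0.001],"delta_rot":[0.3,0,0],"fingers":0.013},
    {"linear":[0,-0.004,0],"delta_rot":[0.3,0,0],"fingers":0.013},
  ],
)

```text
clock: 18.57
position: [0.5344, -0.3127, 0.0701]
ee_rot: [0.087, 0.795, 0.597, 0.063]
contact_force: [5.9, 0.5, 0.8]
width: 0.0208
```

```bash
python3 -c "
from h import *
gt('long',-99,2,12)"
```

```text
clock 18.57 pos [ 0.5344 -0.3127  0.0701] F [5.9 0.5 0.8] w 0.020764988020319647 | shift mm [  1.5 -11.9  -2.6] rot [ 0.2   0.26 -0.03] min rows 0.3
   foot nest xyz [-86.8  -1.5   1.7]   head nest xyz [89.2 -1.6 39.7] pitch 12.2
```

Emit:
send_rows(
  plan=[
    {"linear":[0.001,-0.007,-0.001],"delta_rot":[0.4,0.2,0],"fingers":0.013},
    {"linear":[0,-0.006,-0.001],"delta_rot":[0.5,0,0],"fingers":0.013},
    {"linear":[0,-0.006,-0.001],"delta_rot":[0.5,0,0],"fingers":0.013},
  ],
)

```text
clock: 18.82
position: [0.5229, -0.3109, 0.0739]
ee_rot: [0.087, 0.796, 0.595, 0.061]
contact_force: [9.0, -0.3, -1.5]
width: 0.0204
```

```bash
python3 -c "
from h import *
gt('long',-99,2,6)"
```

```text
clock 18.82 pos [ 0.5229 -0.3109  0.0739] F [ 9.  -0.3 -1.5] w 0.0203730246707632 | shift mm [ 3.  -0.9 13.2] rot [ 5.98  0.39 -0.3 ] min rows 0.8
   foot nest xyz [-98.4  -2.6   5.8]   head nest xyz [77.6 -3.5 43.2] pitch 11.98
```

Emit:
send_rows(
  plan=[
    {"linear":[0.001,-0.003,0.005],"delta_rot":[2.2,0.3,-0.1],"fingers":0.013},
    {"linear":[0.001,-0.003,0.005],"delta_rot":[2.2,0.1,-0.1],"fingers":0.013},
    {"linear":[0.001,-0.003,0.005],"delta_rot":[2.2,0,0],"fingers":0.013},
    {"linear":[0,-0.002,0.003],"delta_rot":[1.5,0,0],"fingers":0.013},
  ],
)

```text
clock: 19.15
position: [0.5282, -0.3135, 0.0627]
ee_rot: [0.044, 0.801, 0.596, 0.028]
contact_force: [8.2, 0.0, -0.6]
width: 0.0207
```

```bash
python3 -c "
from h import *
gt('long',-99,2,2)"
```

```text
clock 19.15 pos [ 0.5282 -0.3135  0.0627] F [ 8.2  0.  -0.6] w 0.020679392751032363 | shift mm [ 4.  -3.7  7.8] rot [ 3.76  0.49 -0.58] min rows 0.5
   foot nest xyz [-95.1  -3.2   4.2]   head nest xyz [84.  -5.  22.3] pitch 5.76
```

Emit:
send_rows(
  plan=[
    {"linear":[0.003,-0.006,0.002],"delta_rot":[1.2,0.3,-0.4],"fingers":0.013},
    {"linear":[0.002,-0.004,0.004],"delta_rot":[2,0.2,-0.3],"fingers":0.013},
    {"linear":[0.001,-0.003,0.003],"delta_rot":[1.8,0,0],"fingers":0.013},
  ],
)

```text
clock: 19.4
position: [0.5293, -0.3123, 0.0579]
ee_rot: [0.02, 0.799, 0.601, 0.009]
contact_force: [7.4, -2.2, -1.8]
width: 0.0205
```

```bash
python3 -c "
from h import *
gt('long',-98,1,0)"
```

```text
clock 19.4 pos [ 0.5293 -0.3123  0.0579] F [ 7.4 -2.2 -1.8] w 0.020487525662285358 | shift mm [ 2.7 -2.5  7.5] rot [2.31 0.61 0.1 ] min rows 0.3
   foot nest xyz [-95.4  -2.8   4.9]   head nest xyz [84.4 -2.5 12.2] pitch 2.31
```

Emit:
send_rows(
  plan=[
    {"linear":[0.002,-0.006,0.002],"delta_rot":[1,0.3,0],"fingers":0.013},
    {"linear":[0.001,-0.004,0.004],"delta_rot":[1.2,0.2,0],"fingers":0.013},
    {"linear":[0.001,-0.003,0.003],"delta_rot":[1.2,0,0],"fingers":0.013},
  ],
)

```text
clock: 19.65
position: [0.5297, -0.3127, 0.0533]
ee_rot: [0.008, 0.799, 0.601, -0.001]
contact_force: [7.1, -1.6, 1.2]
width: 0.0206
```

```bash
python3 -c "
from h import *
gt('long',-97,0,0)"
```

```text
clock 19.65 pos [ 0.5297 -0.3127  0.0533] F [ 7.1 -1.6  1.2] w 0.020583665746968485 | shift mm [ 2.9 -1.7  3.9] rot [0.53 0.64 0.02] min rows 0.1
   foot nest xyz [-95.2  -3.    3.1]   head nest xyz [84.8 -2.9  4.8] pitch 0.53
```

Emit:
send_rows(
  plan=[
    {"linear":[0.001,-0.005,0.003],"delta_rot":[0.8,0.3,0],"fingers":0.013},
    {"linear":[0.001,-0.004,0.003],"delta_rot":[0.8,0.2,0],"fingers":0.013},
    {"linear":[0,-0.003,0.002],"delta_rot":[0.5,0,0],"fingers":0.013},
  ],
)

```text
clock: 19.9
position: [0.5299, -0.3129, 0.0508]
ee_rot: [0.003, 0.8, 0.6, -0.002]
contact_force: [7.4, 3.6, 6.1]
width: 0.0207
```

```bash
python3 -c "
from h import *
gt('long',-97,0,0)"
```

```text
clock 19.9 pos [ 0.5299 -0.3129  0.0508] F [7.4 3.6 6.1] w 0.020740796330142912 | shift mm [ 3.  -2.   1.5] rot [-0.04  0.43 -0.1 ] min rows 0.1
   foot nest xyz [-95.   -2.9   1.6]   head nest xyz [85.  -3.2  1.4] pitch -0.04
```

Emit:
send_rows(
  plan=[
    {"linear":[0.003,-0.003,0.001],"delta_rot":[0.4,0.2,0],"fingers":0.013},
    {"linear":[0.003,-0.003,0.002],"delta_rot":[0.4,0.2,0],"fingers":0.013},
    {"linear":[0.001,-0.002,0.002],"delta_rot":[0.4,0,0],"fingers":0.013},
  ],
)

```text
clock: 20.15
position: [0.5342, -0.3126, 0.0515]
ee_rot: [0.008, 0.799, 0.601, -0.002]
contact_force: [6.9, -1.8, 0.3]
width: 0.0206
```

```bash
python3 -c "
from h import *
gt('long',-97,0,0)"
```

```text
clock 20.15 pos [ 0.5342 -0.3126  0.0515] F [ 6.9 -1.8  0.3] w 0.020634653592982794 | shift mm [ 1.5 -6.   2.1] rot [0.39 0.74 0.03] min rows 0.2
   foot nest xyz [-91.   -1.6   1.6]   head nest xyz [89.  -1.5  2.8] pitch 0.39
```

Emit:
send_rows(
  plan=[
    {"linear":[0.001,-0.003,0.003],"delta_rot":[0.8,0.4,0],"fingers":0.013},
    {"linear":[0,-0.001,0.003],"delta_rot":[0.8,0.3,0],"fingers":0.013},
    {"linear":[0,-0.001,0.002],"delta_rot":[0.6,0,0],"fingers":0.013},
  ],
)

```text
clock: 20.4
position: [0.5364, -0.3134, 0.0491]
ee_rot: [-0.003, 0.799, 0.601, -0.005]
contact_force: [2.2, 3.2, 7.2]
width: 0.0204
```

```bash
python3 -c "
from h import *
gt('long',-81,0,0)"
```

```text
clock 20.4 pos [ 0.5364 -0.3134  0.0491] F [2.2 3.2 7.2] w 0.02039756668660304 | shift mm [ 1.6  7.7 -0.3] rot [-0.76  0.21 -0.03] min rows 0.2
   foot nest xyz [-88.8  -1.6   1. ]   head nest xyz [91.2 -1.7 -1.4] pitch -0.76
```

Emit:
send_rows(
  plan=[
    {"linear":[0.001,0.002,0.001],"delta_rot":[0.2,0.2,0],"fingers":0.013},
    {"linear":[0.001,0.002,0.001],"delta_rot":[0.4,0,0],"fingers":0.013},
    {"linear":[0,0.002,0.001],"delta_rot":[0.4,0,0],"fingers":0.013},
  ],
)

```text
clock: 20.65
position: [0.5453, -0.3156, 0.0489]
ee_rot: [-0.007, 0.799, 0.601, -0.008]
contact_force: [-2.9, 2.7, 5.5]
width: 0.0206
```

```bash
python3 -c "
from h import *
gt('long',-81,0,0)"
```

```text
clock 20.65 pos [ 0.5453 -0.3156  0.0489] F [-2.9  2.7  5.5] w 0.020600265974338942 | shift mm [ 1.3 -1.5 -0.4] rot [-1.34  0.23  0.02] min rows 0.2
   foot nest xyz [-79.7  -1.3   1.7]   head nest xyz [100.2  -1.3  -2.5] pitch -1.34
```

Head is at the stop; release and retreat.

Emit:
send_rows(
  plan=[
    {"linear":[0,-0.001,0],"delta_rot":[-0.6,0,0],"fingers":0.013},
    {"linear":[0,0,0],"delta_rot":[0,0,0],"fingers":0.025},
    {"linear":[0,0,0],"delta_rot":[0,0,0],"fingers":0.038},
    {"linear":[0,0,0],"delta_rot":[0,0,0],"fingers":0.038},
    {"linear":[0,0,0],"delta_rot":[0,0,0],"fingers":0.038},
  ],
)

```text
clock: 21.07
position: [0.5399, -0.313, 0.0468]
ee_rot: [-0.008, 0.799, 0.601, -0.007]
contact_force: [0.4, 0.5, 0.2]
width: 0.0379
```

Emit:
send_rows(
  plan=[
    {"linear":[0,0,-0.01],"delta_rot":[0,0,0],"fingers":0.038},
    {"linear":[0,0,-0.02],"delta_rot":[0,0,0],"fingers":0.038},
    {"linear":[0,0,-0.03],"delta_rot":[0,0,0],"fingers":0.04},
    {"linear":[0,0,-0.04],"delta_rot":[0,0,0],"fingers":0.05},
    {"linear":[0,0,-0.04],"delta_rot":[0,0,0],"fingers":0.05},
    {"linear":[0.02,0.015,-0.03],"delta_rot":[0,0,0],"fingers":0.05},
    {"linear":[0.02,0.015,-0.01],"delta_rot":[0,0,0],"fingers":0.05},
    {"linear":[0,0,0],"delta_rot":[0,0,0],"fingers":0.05},
  ],
)

```text
clock: 21.73
position: [0.58, -0.2821, 0.235]
ee_rot: [-0.014, 0.8, 0.599, -0.009]
contact_force: [0.4, -1.6, -0.3]
width: 0.0499
```

```bash
python3 - <<'E'
from h import *
im=manip.get_image("wrist");c=cam("wrist");print(st()["clock"],st()["position"],st()["contact_force"])
cv2.imwrite("pics/l.png",cv2.resize(im[0:270,190:450],None,fx=2.2,fy=2.2,interpolation=cv2.INTER_CUBIC)[...,::-1])
E
```

```text
21.7833 [ 0.57838451 -0.28325311  0.23458694] [-0.42300951 -0.75916733  0.25043134]
```

View pics/l.png

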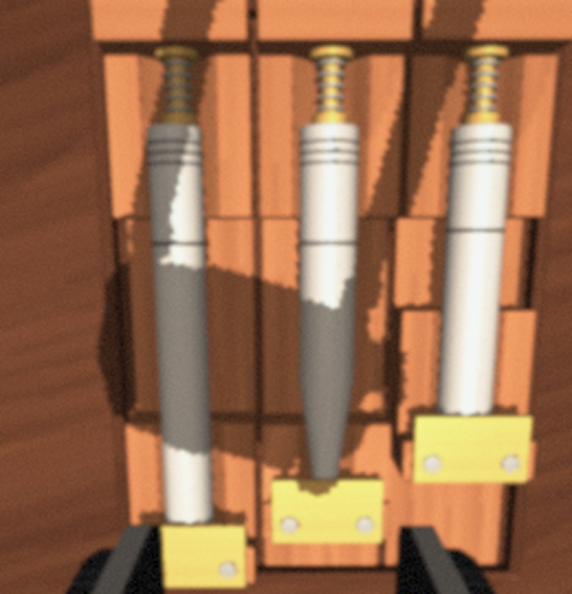

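The picture shows all three feet level (rows about 124–126) with the pads touching, and both new heads under their keepers. The gripper is well clear, so I'm handing in.

```bash
python3 -c "
from rig import manip
print(manip.sign_off())"
```

```text
the job is handed in; nothing more can be done
None
```

Both tubes are in their nests: the torpedo in the middle one, the long straight tube in the one on the robot's right. I handed the job in at about 22 s of the 69 s allowed; `sign_off` gave no verdict.

- **How they went in:** each tube was tilted head up, its foot pushed the plunger back, and it was then levelled and slid forward under the keeper before I let go. Wrist force readings stayed below about 11 N, well under the limits.
- **Last checks:** the final picture shows both feet in line with the short tube's foot, plungers touching, heads under the keepers, and the gripper about 19 cm above the tray with nothing in it. Just before release, the arm's own position put the torpedo's foot 1.9 mm short of home and the long tube's foot 0.3 mm past it, plus about 1–2 mm of calibration doubt. Both are within the 5 mm allowed.
- **What went wrong or disagreed:**
  - The torpedo tip touched the front edge and the underside of its keeper lightly while going in, at about 5–7 N.
  - After placing, a camera fit put the torpedo 1.4 mm off along the nest and 1.3 mm off sideways. Its tip was hidden, so I trusted the view of the foot more.
- **Not measured:** I only saw in the picture that the short tube still lies home. I did not re-measure it or look again at the slim tube, the cutter or the glue pot.

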